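# Clip a remote back into the spring holder

## Task

Get the black remote back ready for repair in the spring-clip holder: swing the curved clip arm back past its balance point until it stays fully open on its own, then push the remote back along the counter, without lifting it, until its long side lies flush against the holder's fixed edge. Then swing the clip arm back so that it springs shut and its pad bears on the remote back, holding it against the edge; let go of everything and do not disturb the tin, the lens or the spanner.

Things in the scene. Friction and masses are not known exactly. Their poses are not given: they have to be found in the camera images.
- holder: holder fixed on the counter. Its fixed edge is an aluminium bar 200 mm long (x -110 to +90 mm), 16 mm thick (y 0 to +16 mm), 20 mm high with two brass heads to 26 mm. Origin: on the bar's working face, at counter height. x runs along the edge towards the clip pivot; the remote back comes from -y and is pushed to +y; z up. The green sheet is level with the counter.
- clip (a joint): curved clip arm's angle, rad: 0 = sprung shut on an empty holder (start); grows counter-clockwise from above as the pad leaves the edge; 1.65 = fully open, at its stop. Over-centre spring: below 0.95 it drives itself shut, above it open (up to about 0.55 N m; damping 0.25 N m s/rad, so a swing takes 1 to 2 s). On a seated remote back it stops at about 0.20.
- clip_pivot (a point): on the clip arm's upright pivot axis, 40 mm above the counter; the pivot stands at x = +125, y = -62 mm in the holder's frame. It is 20 mm across, 28 mm high. On its far side from the pad a sprung strut (coil spring, 34 mm high, ending 70 mm from the pivot at x = +176, y = -14 mm) drives the arm.
- clip_post (a point): upright push-post with a red cap on the clip arm, 12 mm across (cap 15 mm), reaching 70 mm above the counter; point on its axis 45 mm up, 87 mm from the pivot axis. Push it sideways to swing the arm. The arm is a curved round steel bar 10 mm thick, 8 to 18 mm above the counter, bowing away from the fixed edge.
- clip_pad (a point): round upright rubber pad at the free end of the clip arm, 16 mm across, 5 to 20 mm above the counter, 120 mm from the pivot axis; the point is its centre. Clip shut or on a seated remote back, it lies near x = +5 mm in the holder's frame.
- remote_center (a point): centre (11 mm up) of the black plastic remote-control back, a hollow shell lying open side up: 160 mm long (x), 54 mm wide (y), 22 mm high, walls 4 mm, about 80 g. It starts loose on the holder's -y side, clear of the clip's swing, skewed up to 0.3 rad, roughly opposite its place. Seated, its centre is 27 mm from the edge's face; its +y side meets the edge.
- tin_center (a point): tin canister with a dented screw lid, 83 mm across, 106 mm high, standing; point at half height. Leave it alone.
- lens_center (a point): amber glass indicator lens, a dome 64 mm across, 23 mm high; point at half height. Leave it alone.
- spanner_grip (a point): handle of a steel spanner 170 mm long lying on the counter; its x runs along the spanner. Leave it alone.
Mind the look-alikes: they are no part of the job. Of the things that look like the part that bears remote_center, the middle-sized one is meant.

How it is judged:
By the outcome, as a careful person would: the job done as asked, in the order asked, and still so for the second after the job is handed in, with the robot touching nothing.
It also fails if it takes over 72 s, if anything falls off the work surface, if the arm or the gripper's body presses on something with over 40 N, if the wrist force passes 120 N, or if a joint passes its speed limit or range.

## Robot

A 6-joint arm with a two-finger parallel gripper is mounted at the origin on the work surface. World frame = base frame: x ahead of the robot, y to its left, z up, the work surface at z = 0. Lengths are in m, angles in rad, forces in N, time in s.
With the tool pointing down it reaches from about 0.35 to 0.85 m from the base axis. Payload 8.1 kg.
Tool frame: the origin (TCP) lies on the centre line of the jaws, within the pads' length; the fingertips stand robot.tip_extent ahead of it and the grasp point (between the pads) lies 11 mm behind it (robot.tip_extent is the distance from the TCP to the fingertips, in m); y points along the fingers, z is the direction in which the jaws open and shut, and the axes are right-handed (so a half turn about y gives the same grasp; the last joint's range is limited). The gripper opens to 93 mm and grips with 3 to 60 N. Pads are 15 mm wide; open, the fingers measure 128 mm over their backs; the gripper's body (75 mm by 188 mm) begins 65 mm behind the grasp point.
Start: joints at [1.167, 0.13, 1.488, -0, 1.523, -0.085], TCP at [0.188, 0.57, 0.199] pointing down, gripper open.
Joint ranges: [-2.96, 2.96], [-0.89, 2.26], [0.02, 2.5], [-1.34, 4.48], [0, 2.73], [-2.66, 2.66]. Speed limits (rad/s): [2.39, 2.39, 2.79, 3.14, 3.14, 3.14].

## Interface

Orientations are given as a rotation vector (axis times angle).
In Python, from plant import monitor, optics, robot gives the robot as it stands.
- The arm moves only by the shell command python3 -m inch 'ROWS' [OPENING] [FORCE]. ROWS is JSON, a list that holds one entry, the list of rows, each a list of 6 numbers: the shift along the tool's x, y, z in mm, then the turn, a rotation vector about the tool's x, y, z in rad. A call has 1 to 8 rows; each row shifts and turns the commanded pose from where the row before left it, along the tool's axes as they then stand; what a row does not reach is not made up. A row lasts 1/8 s, in which the tool goes at most 62.5 mm and 10.7 degrees, less where a joint would pass 70% of its speed; a pose out of reach is approached as far as the arm can. A call is refused whole if a number of a shift passes 62.5 or a number of a turn 0.188, either way. A call with a gripper value outside its range is refused whole. OPENING is the finger opening in mm, from 0 to 93, set as the call begins (- or left out, the last holds). The fingers move at their own pace and stop on an object; FORCE is the grip in N (left out, the last holds). Time passes only in rows, so rows that do not move let the fingers close. It gives the time, the measured TCP pose, the force and the opening at its end, in the units of the state.
- monitor.read_state(): the state, without advancing time (a new reading comes with each control period).
- optics.read_camera(name): name is "scene" or "top" or "wrist"; returns a dict with "image" (480x640x3 uint8, blue, green, red), "fx", "fy", "cx", "cy" (pixels), "rvec" (rotation vector, rad) and "tvec" (3), from world to camera coordinates, as OpenCV has them. Camera axes: x right, y down, z forward; pixel columns grow to the right and rows downward; lengths in m; the calibration is good to about 2 mm. A picture is of the moment at which its call begins. There is no depth.
- robot.close_job(): hands the job in, once; it reports no verdict.
The state is a dict: "t": time; "q": joint angles; "dq": joint speeds; "joint_torque": joint torques, N m; "tool_pos": TCP position; "orientation": TCP orientation; "force": force on the tool from outside, world axes, zero at the start; "wrist_torque": the same for the moment, N m; "opening": finger opening in m.
Only numpy, scipy, OpenCV 4.12 (cv2) and the standard library are available. Lean on these libraries where they do the work, as an engineer would, in place of code of your own. Each camera call takes 0.05 s, during which the arm holds its last target.

## Working session

There is one attempt and no reset: what is moved stays moved. The work goes in short steps, Python scripts to look and compute and a shell command to move; the robot and the scene stay as the last step left them, time stands still between calls to the robot, and variables do not carry over. Pictures are saved under pics/ and viewed, and the job is handed in when it is done.

```bash
ls; mkdir -p pics; python3 - <<'E'
from plant import monitor, optics, robot
import cv2
s=monitor.read_state(); print(s); print(robot.tip_extent)
for n in ["scene","top","wrist"]:
    c=optics.read_camera(n); cv2.imwrite(f"pics/{n}0.png",c["image"]); print(n,{k:v for k,v in c.items() if k!="image"})
E
```

```text
pics
{'t': 0.0, 'q': array([ 1.16658463e+00,  1.31170786e-01,  1.48927939e+00, -3.10457891e-05,
        1.52296019e+00, -8.54065046e-02]), 'dq': array([-0.00187013, -0.00035182,  0.00136324,  0.00146293, -0.00039395,
       -0.00050353]), 'joint_torque': array([ 4.71073054e-04, -5.59863603e+01, -4.91740358e+01,  7.68298097e-02,
        3.56859877e-02, -1.49657735e-04]), 'tool_pos': array([0.18781888, 0.56921974, 0.19838165]), 'orientation': array([-1.55805146,  0.2505805 , -0.24993332]), 'force': array([-1.1011273 ,  0.08613777,  1.00393469]), 'wrist_torque': array([ 0.01371484, -0.06021641, -0.00495624]), 'opening': 0.09341365200357292}
0.008
scene {'fx': 564.228427098634, 'fy': 564.228427098634, 'cx': 316.6287421630326, 'cy': 245.14332347140714, 'rvec': array([ 1.01268476,  2.55002774, -0.93443997]), 'tvec': array([ 0.34797778, -0.21625917,  1.42157799])}
top {'fx': 465.6815969714833, 'fy': 465.6815969714833, 'cx': 321.7492576739477, 'cy': 246.7304227803206, 'rvec': array([ 2.21392103, -2.17794111,  0.07438869]), 'tvec': array([-0.01227946,  0.49693546,  0.98522247])}
wrist {'fx': 366.4758220202594, 'fy': 366.4758220202594, 'cx': 312.70327653215423, 'cy': 240.3135090878657, 'rvec': array([-2.37338983, -1.71727454, -0.214957  ]), 'tvec': array([-0.59984219, -0.02971685,  0.3899114 ])}
```

View pics/top0.png

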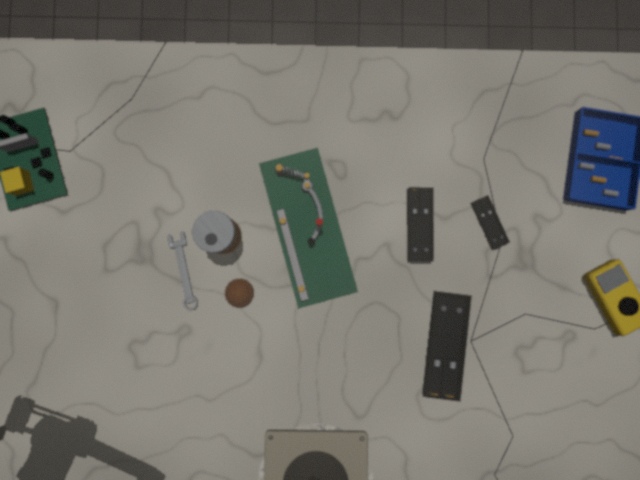

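View pics/scene0.png

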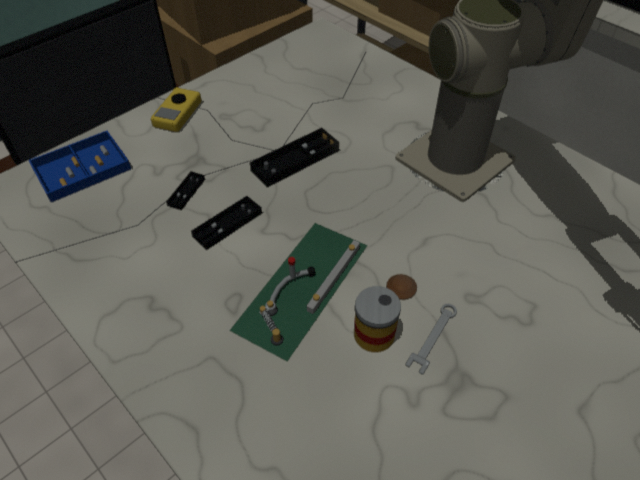

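View pics/wrist0.png

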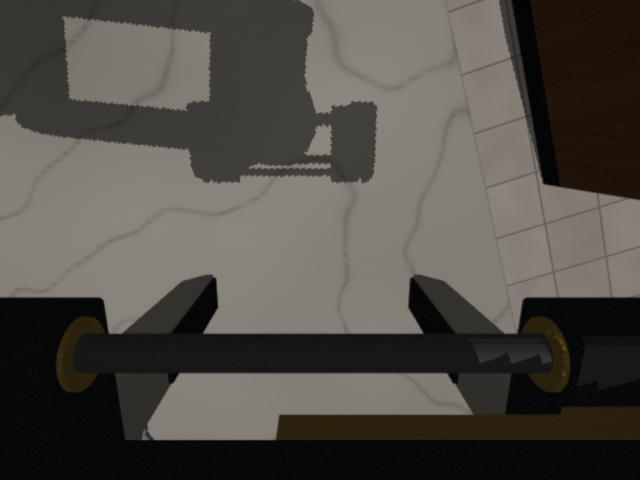

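Top view: there are three black remote-like shells, at (420,225) medium, (490,222) small and (447,345) large. The holder is the green sheet at about (308,228), with its red cap at (320,221). The tin is at (217,233), the lens at (239,293) and the spanner at (185,270). I take the medium remote at (420,225) and check it in a crop while measuring.

```bash
cat > h.py <<'E'
import numpy as np, cv2
from plant import monitor, optics, robot
from scipy.spatial.transform import Rotation as R
def cam(n): return optics.read_camera(n)
def K(c): return np.array([[c["fx"],0,c["cx"]],[0,c["fy"],c["cy"]],[0,0,1.]])
def ray(c,uv,z):
    M=cv2.Rodrigues(np.array(c["rvec"],float))[0]; o=-M.T@c["tvec"]
    d=M.T@np.linalg.inv(K(c))@np.array([uv[0],uv[1],1.]); return o+d*(z-o[2])/d[2]
def proj(c,P): return cv2.projectPoints(np.array(P,float).reshape(-1,3),np.array(c["rvec"],float),np.array(c["tvec"],float),K(c),None)[0].reshape(-1,2)
def crop(c,x,y,w,h,s,name): cv2.imwrite(name,cv2.resize(c["image"][y:y+h,x:x+w],None,fx=s,fy=s,interpolation=cv2.INTER_CUBIC))
E
python3 - <<'E'
from h import *
c=cam("top"); crop(c,240,130,210,190,3.8,"pics/topcrop.png")
s=cam("scene"); crop(s,180,180,290,210,2.7,"pics/scenecrop.png")
im=c["image"]; hsv=cv2.cvtColor(im,cv2.COLOR_BGR2HSV)
m=((hsv[...,2]<75)).astype(np.uint8); m[:100]=0; m[:,:360]=0
m=cv2.morphologyEx(m,cv2.MORPH_CLOSE,np.ones((5,5)))
for k in cv2.findContours(m,0,2)[0]:
    if cv2.contourArea(k)>300:
        r=cv2.minAreaRect(k); b=cv2.boxPoints(r); P=np.array([ray(c,p,0.015) for p in b])
        print(np.round(r[0]),np.round(P[:,:2],3).tolist(),"sides",np.linalg.norm(P[0]-P[1]),np.linalg.norm(P[1]-P[2]),"ctr",P.mean(0))
g=((hsv[...,0]>50)&(hsv[...,0]<90)&(hsv[...,1]>80)).astype(np.uint8);g[:,:230]=0
k=max(cv2.findContours(cv2.morphologyEx(g,cv2.MORPH_CLOSE,np.ones((9,9))),0,2)[0],key=cv2.contourArea)
P=np.array([ray(c,p,0) for p in cv2.boxPoints(cv2.minAreaRect(k))]); print("sheet",P[:,:2].round(4).tolist())
for n,cc in(("top",c),("scene",s)):
    h=cv2.cvtColor(cc["image"],cv2.COLOR_BGR2HSV)
    r=(((h[...,0]<8)|(h[...,0]>172))&(h[...,1]>140)&(h[...,2]>70)).astype(np.uint8)
    N,l,st,ce=cv2.connectedComponentsWithStats(r)
    for i in range(1,N):
        if st[i,4]>4: print(n,ce[i],st[i,4],ray(cc,ce[i],0.068))
E
```

```text
[446. 346.] [[0.185, -0.22], [0.406, -0.244], [0.399, -0.324], [0.177, -0.3]] sides 0.22257316444911138 0.08121583912280202 ctr [ 0.29153576 -0.2720126   0.015     ]
[600. 306.] [[0.44, -0.562], [0.447, -0.574], [0.321, -0.643], [0.314, -0.63]] sides 0.014533753285006867 0.14339230651579496 ctr [ 0.38094282 -0.60232341  0.015     ]
[490. 223.] [[0.597, -0.325], [0.615, -0.363], [0.513, -0.408], [0.496, -0.37]] sides 0.04207221049775286 0.11154149630798764 ctr [ 0.55524112 -0.36650549  0.015     ]
[420. 225.] [[0.628, -0.187], [0.629, -0.241], [0.468, -0.241], [0.467, -0.188]] sides 0.054277563369252185 0.16035450297186696 ctr [ 0.54787151 -0.21415937  0.015     ]
[605. 161.] [[0.599, -0.524], [0.812, -0.556], [0.793, -0.714], [0.58, -0.68]] sides 0.21513920926990832 0.15911471911985353 ctr [ 0.6959544  -0.61872875  0.015     ]
sheet [[0.6691, 0.1335], [0.7087, 0.013], [0.4097, -0.0823], [0.3717, 0.0365]]
top [318.96 221.6 ] 25 [0.54514734 0.00283407 0.068     ]
scene [291.         259.35294118] 34 [5.46223548e-01 6.52906436e-05 6.80000000e-02]
```

View pics/topcrop.png

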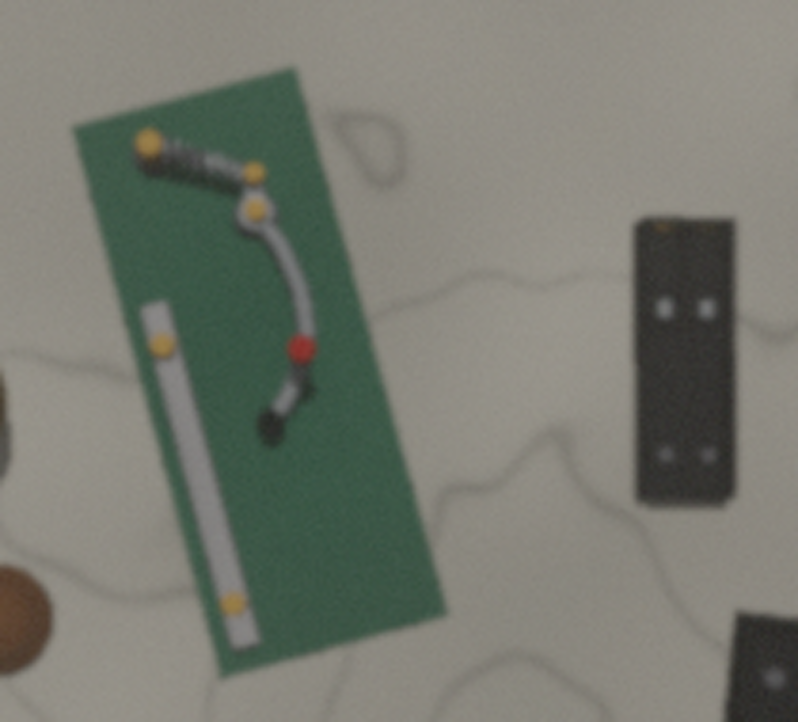

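View pics/scenecrop.png

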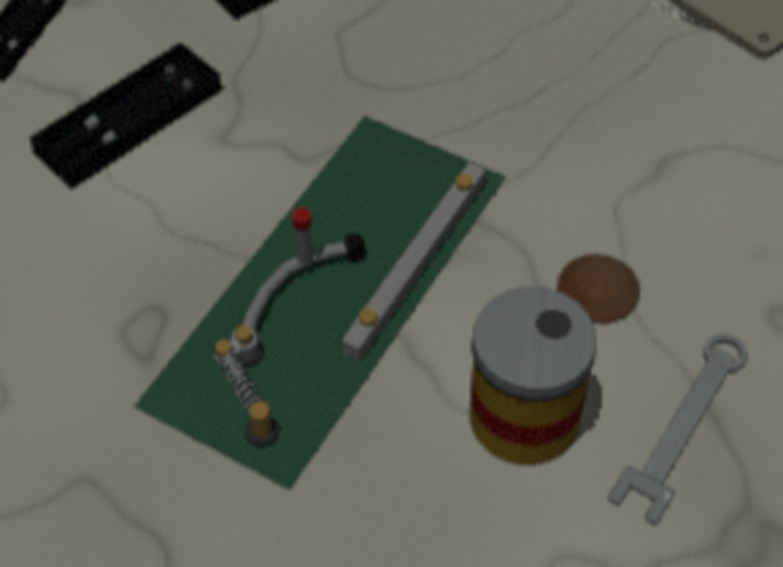

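```bash
python3 - <<'E'
from h import *
c=cam("top"); s=cam("scene")
f=lambda x,y:(240+(x+.5)/3.8-.5,130+(y+.5)/3.8-.5)
g=lambda x,y:(180+(x+.5)/2.7-.5,180+(y+.5)/2.7-.5)
A=ray(c,f(168,298),.02);B=ray(c,f(260,640),.02);C=ray(c,f(140,305),.02);D=ray(c,f(230,648),.02)
print("bar",A,B,C,D,np.linalg.norm(A-B),np.linalg.norm(A-C))
print("yaw bar",np.arctan2(*(A-B)[1::-1]),np.arctan2(*(C-D)[1::-1]))
print("yaw sheet",np.arctan2(.1335-.0365,.6691-.3717),np.arctan2(.013+.0823,.7087-.4097))
piv=ray(c,f(256,210),.03);stt=ray(c,f(148,143),.034)
piv2=ray(s,g(244,334),.03);st2=ray(s,g(261,410),.034)
print("pivot",piv,piv2,"strut",stt,st2,np.linalg.norm(piv-stt),np.linalg.norm(piv2-st2))
A2=ray(s,g(345,347),.02);B2=ray(s,g(466,161),.02);print("bar scene face corners",A2,B2,np.arctan2(*(A2-B2)[1::-1]))
for yaw in (.29,.31,.32):
  Rm=np.array([[np.cos(yaw),-np.sin(yaw)],[np.sin(yaw),np.cos(yaw)]])
  for nm,p,l in (("A",A,(.09,0)),("B",B,(-.11,0)),("A2",A2,(.09,0)),("B2",B2,(-.11,0)),("piv",piv,(.125,-.062)),("piv2",piv2,(.125,-.062)),("st",stt,(.176,-.014)),("st2",st2,(.176,-.014))):
    print(yaw,nm,(p[:2]-Rm@np.array(l)).round(4))
E
```

```text
bar [0.57846663 0.07852354 0.02      ] [0.38723291 0.02320408 0.02      ] [0.57421729 0.09422042 0.02      ] [0.38252956 0.03985798 0.02      ] 0.19907430919488464 0.016261881679212834
yaw bar 0.2815901241272314 0.27634288040558247
yaw sheet 0.3152807700229565 0.30854966853446963
pivot [0.62755676 0.02953242 0.03      ] [0.6306602  0.03085949 0.03      ] strut [0.66351924 0.09047222 0.034     ] [0.66471259 0.09024366 0.034     ] 0.0708728428775808 0.06857146233601116
bar scene face corners [0.58055122 0.08482251 0.02      ] [0.38880638 0.02000776 0.02      ] 0.32596803053278234
0.29 A [0.4922 0.0528]
0.29 B [0.4926 0.0547]
0.29 A2 [0.4943 0.0591]
0.29 B2 [0.4942 0.0515]
0.29 piv [0.49   0.0532]
0.29 piv2 [0.4932 0.0545]
0.29 st [0.4909 0.0536]
0.29 st2 [0.4921 0.0533]
0.31 A [0.4928 0.0511]
0.31 B [0.492  0.0568]
0.31 A2 [0.4948 0.0574]
0.31 B2 [0.4936 0.0536]
0.31 piv [0.4896 0.0504]
0.31 piv2 [0.4927 0.0518]
0.31 st [0.4916 0.0501]
0.31 st2 [0.4928 0.0499]
0.32 A [0.493  0.0502]
0.32 B [0.4916 0.0578]
0.32 A2 [0.4951 0.0565]
0.32 B2 [0.4932 0.0546]
0.32 piv [0.4894 0.0491]
0.32 piv2 [0.4925 0.0504]
0.32 st [0.492  0.0484]
0.32 st2 [0.4932 0.0482]
```

```bash
cat >> h.py <<'E'
Y=0.29; O=np.array([.492,.0535]); EX=np.array([np.cos(Y),np.sin(Y)]); EY=np.array([-np.sin(Y),np.cos(Y)])
def w(l): return O+EX*l[0]/1000+EY*l[1]/1000
def loc(p): d=np.array(p[:2])-O; return np.array([d@EX,d@EY])*1000
PIV=np.array([125.,-62.])
def post(th): a=np.pi+.035+th; return PIV+87*np.array([np.cos(a),np.sin(a)])
def st():
    s=monitor.read_state(); M=R.from_rotvec(s["orientation"]).as_matrix()
    print("t",round(s["t"],2),"tcp",s["tool_pos"].round(4),"loc",loc(s["tool_pos"]).round(1),"force",s["force"].round(1),"open",round(s["opening"]*1000,1))
    print("q",s["q"].round(2),"toolx",M[:,0].round(3),"y",M[:,1].round(3),"z",M[:,2].round(3),"loc ang of x deg",round(np.degrees(np.arctan2(M[1,0],M[0,0])-Y),1))
    return s,M
def plan(l,z,angx=None):
    """l local mm of TCP, z m, angx: local direction (deg) of tool x"""
    s,M=st(); T=M
    if angx is not None:
        a=np.radians(angx)+Y; x=np.array([np.cos(a),np.sin(a),0]); y=np.array([0,0,-1.]); T=np.column_stack([x,y,np.cross(x,y)])
    d=np.append(w(l),z)-s["tool_pos"]
    print("-> tool shift now mm",(M.T@d*1000).round(1),"in target axes",(T.T@d*1000).round(1),"turn",R.from_matrix(M.T@T).as_rotvec().round(3))
E
python3 - <<'E'
from h import *
st()
for th in (0,.5,1,1.65): print(th,post(th).round(1),w(post(th)).round(3))
c=cam("top")
print("tin",ray(c,(214,231),.106),loc(ray(c,(214,231),.106)),"lens",loc(ray(c,(239,293),.012)),"sp",loc(ray(c,(185,270),.003)))
print("remote loc",loc([.5479,-.2142]))
plan((20,-20),.2,-56); plan((20,-20),.2,124)
E
```

```text
t 0.35 tcp [0.188  0.5696 0.1992] loc [-143.7  581.5] force [-0.4 -0.1  0.7] open 93.3
q [ 1.17  0.13  1.49 -0.    1.52 -0.09] toolx [ 0.95  -0.313 -0.   ] y [-0. -0. -1.] z [ 0.313  0.95  -0.   ] loc ang of x deg -34.9
0 [ 38.1 -65. ] [0.547 0.002]
0.5 [  50.2 -106.4] [ 0.57  -0.034]
1 [  80.6 -136.8] [ 0.608 -0.055]
1.65 [ 134.9 -148.4] [ 0.664 -0.05 ]
tin [0.51891793 0.20723935 0.106     ] [ 69.75604915 139.62254597] lens [-59.09122934 140.28884479] sp [ 20.26639939 241.02871455]
remote loc [ -22.98357802 -272.50661486]
t 0.4 tcp [0.188  0.5697 0.1993] loc [-143.7  581.6] force [ 0.4 -0.5  1. ] open 92.8
q [ 1.17  0.13  1.49  0.    1.52 -0.09] toolx [ 0.95  -0.313 -0.   ] y [-0. -0. -1.] z [ 0.313  0.95  -0.   ] loc ang of x deg -34.9
-> tool shift now mm [ 478.3   -0.6 -399.9] in target axes [ 590.3   -0.7 -200.7] turn [0.    0.369 0.   ]
t 0.4 tcp [0.188  0.5697 0.1993] loc [-143.7  581.6] force [ 0.4 -0.5  1. ] open 92.8
q [ 1.17  0.13  1.49  0.    1.52 -0.09] toolx [ 0.95  -0.313 -0.   ] y [-0. -0. -1.] z [ 0.313  0.95  -0.   ] loc ang of x deg -34.9
-> tool shift now mm [ 478.3   -0.6 -399.9] in target axes [-590.3   -0.7  200.7] turn [ 0.    -2.773 -0.   ]
```

```bash
python3 -m inch '[[[30,0,-25,0,0,0],[30,0,-25,0,0,0],[30,0,-25,0,0,0],[30,0,-25,0,0,0],[30,0,-25,0,0,0],[30,0,-25,0,0,0],[30,0,-25,0,0,0],[30,0,-25,0,0,0]]]' 0 10
python3 -m inch '[[[30,0,-25,0,0,0],[30,0,-25,0,0,0],[30,0,-25,0,0,0],[30,0,-25,0,0,0],[30,0,-25,0,0,0],[30,0,-25,0,0,0],[30,0,-25,0,0,0],[0,0,0,0,0,0]]]'
python3 - <<'E'
from h import *
plan((20,-38),.2,-56)
E
```

```text
t: 1.4
tool_pos: [0.3538, 0.3036, 0.1996]
orientation: [-1.556, 0.25, -0.25]
force: [0.9, -0.0, -0.9]
opening: 0.0175
t: 2.4
tool_pos: [0.4986, 0.0706, 0.1994]
orientation: [-1.556, 0.253, -0.253]
force: [-0.4, 0.6, -0.1]
opening: 0.0007
t 2.4 tcp [0.4986 0.0706 0.1994] loc [11.3 14.5] force [-0.4  0.6 -0.1] open 0.7
q [ 0.04 -0.13  1.75 -0.    1.52 -1.21] toolx [ 0.949 -0.316  0.   ] y [ 0. -0. -1.] z [ 0.316  0.949 -0.   ] loc ang of x deg -35.1
-> tool shift now mm [ 37.3  -0.6 -38. ] in target axes [ 48.4  -0.6 -22.1] turn [0.    0.365 0.   ]
```

```bash
python3 -m inch '[[[19,0,-19,0,0,0],[19,0,-19,0,0,0],[0,0,0,0,0.183,0],[0,0,0,0,0.183,0],[0,40,0,0,0,0],[0,40,0,0,0,0],[0,20,0,0,0,0],[0,0,0,0,0,0]]]'
python3 - <<'E'
from h import *
plan((20,-38),.043,-56)
c=cam("top"); crop(c,240,130,210,190,3.8,"pics/top1.png")
s=cam("scene"); crop(s,180,150,290,210,2.7,"pics/scene1.png")
E
```

```text
t: 3.4
tool_pos: [0.52, 0.0256, 0.0976]
orientation: [-1.505, 0.539, -0.532]
force: [-0.0, -0.0, 0.9]
opening: 0.0005
t 3.4 tcp [0.52   0.0256 0.0976] loc [ 18.9 -34.7] force [-0.  -0.   0.9] open 0.5
q [-0.05 -0.01  1.82  0.    1.33 -0.94] toolx [ 0.775 -0.632 -0.003] y [-0.004  0.001 -1.   ] z [ 0.632  0.775 -0.002] loc ang of x deg -55.8
-> tool shift now mm [ 3.5 54.6 -0.8] in target axes [ 3.3 54.6 -0.9] turn [ 0.002  0.003 -0.003]
```

View pics/scene1.png

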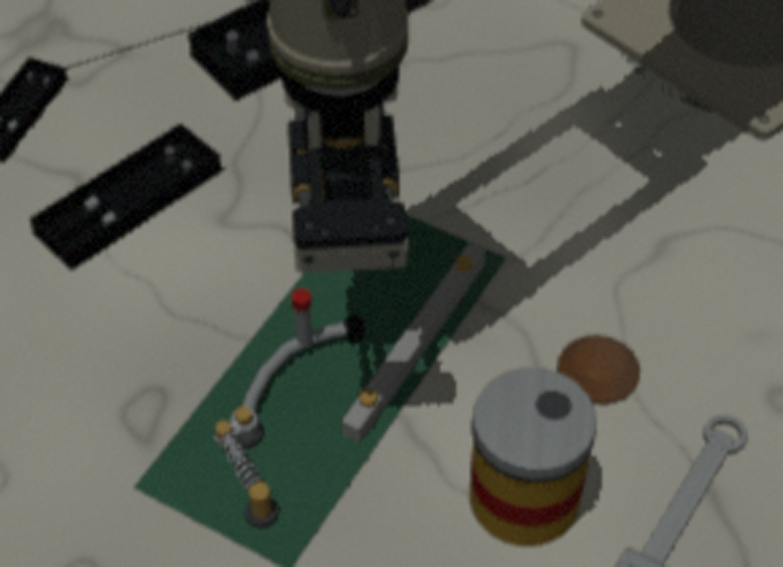

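View pics/top1.png

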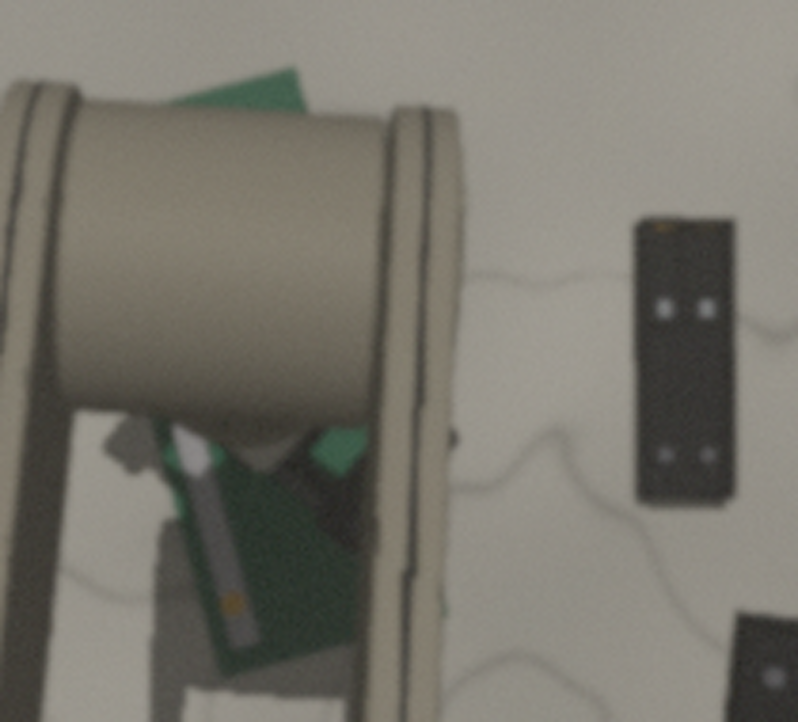

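```bash
python3 - <<'E'
from h import *
s,M=st(); c=cam("scene")
for n,p in(("tcp",[0,0,0]),("tip",[0,8,0]),("body",[0,-76,0])):
    uv=proj(c,s["tool_pos"]+M@np.array(p)/1000)[0]; print(n,uv,(uv-[180,150])*2.7)
MM=cv2.Rodrigues(np.array(c["rvec"]))[0]; print(-MM.T@c["tvec"])
cv2.imwrite("pics/w1.png",cam("wrist")["image"])
E
```

```text
t 3.5 tcp [0.5223 0.0253 0.1004] loc [ 20.9 -35.7] force [ 0.7  0.5 -0.2] open 0.4
q [-0.05 -0.01  1.82  0.    1.33 -0.94] toolx [ 0.775 -0.632  0.   ] y [ 0.001  0.    -1.   ] z [0.632 0.775 0.001] loc ang of x deg -55.8
tcp [307.92046617 249.74541841] [345.38525866 269.31262972]
tip [308.00800032 252.33134036] [345.62160086 276.29461897]
body [307.03787783 223.67211405] [343.00227015 198.91470792]
[0.98481872 0.55716233 0.95312265]
```

View pics/w1.png

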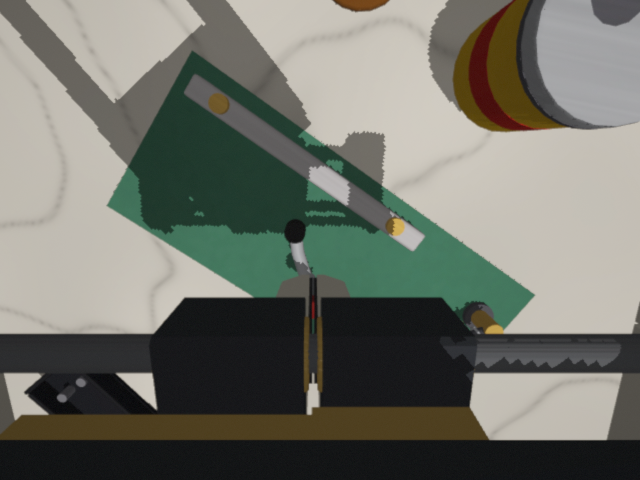

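```bash
python3 -m inch '[[[0,30,0,0,0,0],[0,27,0,0,0,0],[0,0,0,0,0,0]]]'
python3 - <<'E'
from h import *
st()
a=np.radians(-56);X=np.array([np.cos(a),np.sin(a)]);Z=np.array([-np.sin(a),np.cos(a)])
p=post(0)-X*15
plan(p,.043,-56)
for th in np.arange(.1,1.41,.1):
    n=post(th)-X*15; print(round(th,1),((n-p)@X).round(1),((n-p)@Z).round(1)); p=n
E
```

```text
t: 3.98
tool_pos: [0.5208, 0.0248, 0.0415]
orientation: [-1.504, 0.538, -0.534]
force: [-0.0, -1.1, 0.5]
opening: 0.0005
t 3.98 tcp [0.5208 0.0248 0.0415] loc [ 19.3 -35.7] force [-0.  -1.1  0.5] open 0.5
q [-0.05  0.06  1.86  0.    1.22 -0.94] toolx [ 0.775 -0.633 -0.002] y [-0.003  0.    -1.   ] z [ 0.633  0.775 -0.002] loc ang of x deg -55.9
t 3.98 tcp [0.5208 0.0248 0.0415] loc [ 19.3 -35.7] force [-0.  -1.1  0.5] open 0.5
q [-0.05  0.06  1.86  0.    1.22 -0.94] toolx [ 0.775 -0.633 -0.002] y [-0.003  0.    -1.   ] z [ 0.633  0.775 -0.002] loc ang of x deg -55.9
-> tool shift now mm [19.8 -1.6 -0.9] in target axes [19.8 -1.5 -0.9] turn [ 0.002  0.003 -0.002]
0.1 7.6 -4.2
0.2 8.0 -3.5
0.3 8.3 -2.6
0.4 8.5 -1.8
0.5 8.6 -0.9
0.6 8.7 -0.1
0.7 8.7 0.8
0.8 8.5 1.7
0.9 8.3 2.5
1.0 8.0 3.3
1.1 7.7 4.1
1.2 7.2 4.8
1.3 6.7 5.5
1.4 6.1 6.2
```

```bash
python3 -m inch '[[[10,0,0,0,0,0],[8,0,0,0,0,0],[8,0,-4,0,0,0],[8,0,-4,0,0,0],[8,0,-3,0,0,0]]]'
python3 - <<'E'
from h import *
st()
s=cam("scene"); crop(s,180,150,290,210,2.7,"pics/scene2.png")
E
```

```text
t: 4.6
tool_pos: [0.5473, -0.0103, 0.0437]
orientation: [-1.503, 0.538, -0.534]
force: [-9.0, 3.6, 7.1]
opening: 0.0006
t 4.6 tcp [ 0.5473 -0.0103  0.0437] loc [ 34.7 -77. ] force [-9.   3.6  7.1] open 0.6
q [-0.11  0.12  1.79  0.    1.23 -1.  ] toolx [ 0.774 -0.633 -0.002] y [-0.002  0.001 -1.   ] z [ 0.633  0.774 -0.   ] loc ang of x deg -55.9
```

View pics/scene2.png

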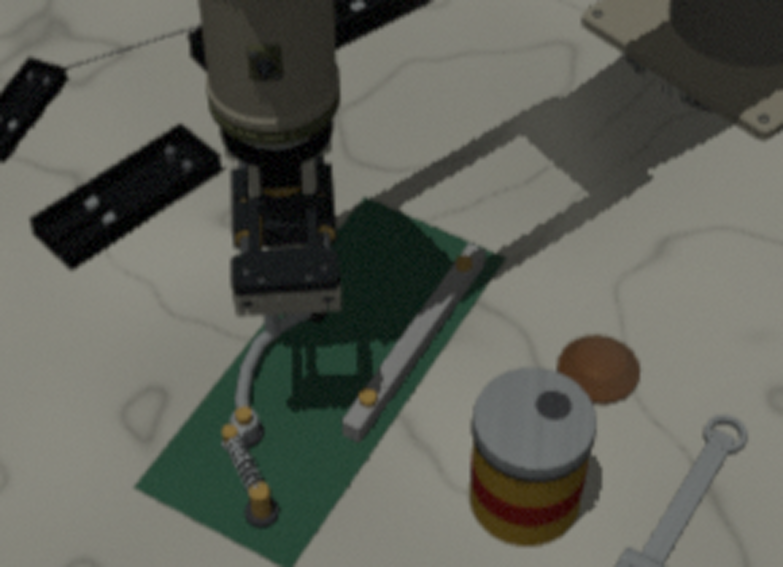

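```bash
python3 -m inch '[[[8,0,-2,0,0,0],[8,0,-1,0,0,0],[8,0,0,0,0,0]]]'
python3 - <<'E'
from h import *
st()
cv2.imwrite("pics/w2.png",cam("wrist")["image"])
E
```

```text
t: 5.03
tool_pos: [0.5638, -0.0285, 0.0433]
orientation: [-1.504, 0.538, -0.535]
force: [-7.9, 1.8, 2.4]
opening: 0.0005
t 5.03 tcp [ 0.5638 -0.0285  0.0433] loc [ 45.4 -99.1] force [-7.9  1.8  2.4] open 0.5
q [-0.14  0.17  1.74 -0.    1.23 -1.03] toolx [ 0.774 -0.633 -0.002] y [-0.002  0.    -1.   ] z [ 0.633  0.774 -0.001] loc ang of x deg -55.9
```

View pics/w2.png

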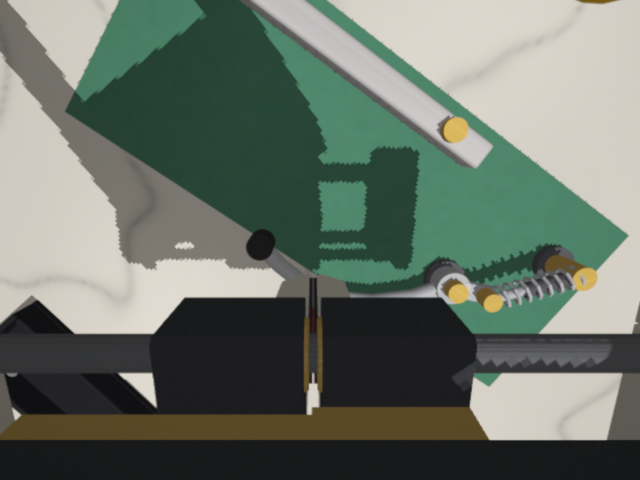

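```bash
python3 -m inch '[[[9,0,1,0,0,0],[9,0,1,0,0,0],[8,0,2,0,0,0],[8,0,3,0,0,0],[8,0,4,0,0,0],[7,0,4,0,0,0]]]'
python3 - <<'E'
from h import *
st()
cv2.imwrite("pics/w3.png",cam("wrist")["image"])
E
```

```text
t: 5.82
tool_pos: [0.6131, -0.0475, 0.0429]
orientation: [-1.503, 0.535, -0.537]
force: [0.0, -0.7, 1.2]
opening: 0.0003
t 5.83 tcp [ 0.6131 -0.0475  0.0429] loc [  87.1 -131.4] force [ 0.  -0.7  1.2] open 0.3
q [-0.16  0.29  1.6   0.    1.25 -1.05] toolx [ 0.775 -0.633  0.001] y [ 0.002 -0.    -1.   ] z [0.633 0.775 0.001] loc ang of x deg -55.9
```

View pics/w3.png

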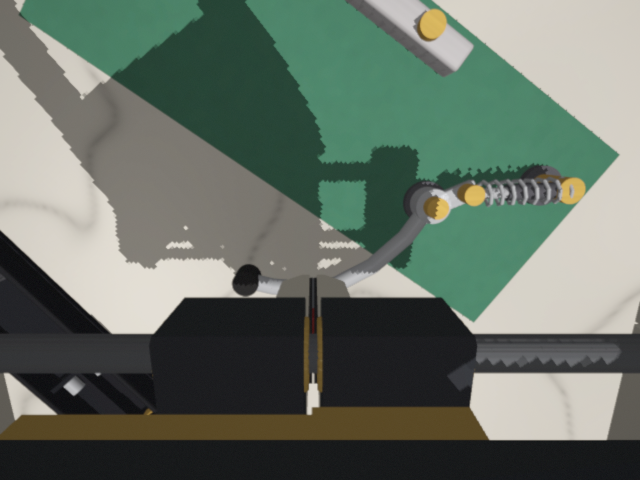

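```bash
python3 -m inch '[[[0,0,0,0,0,0],[0,0,0,0,0,0],[0,0,0,0,0,0],[0,0,0,0,0,0],[0,0,0,0,0,0],[0,0,0,0,0,0],[0,0,0,0,0,0],[0,0,0,0,0,0]]]'
python3 - <<'E'
from h import *
st()
cv2.imwrite("pics/w4.png",cam("wrist")["image"])
E
```

```text
t: 6.88
tool_pos: [0.6117, -0.0473, 0.0424]
orientation: [-1.504, 0.536, -0.536]
force: [0.4, 1.0, 0.5]
opening: 0.0004
t 6.88 tcp [ 0.6117 -0.0473  0.0424] loc [  85.9 -130.9] force [0.4 1.  0.5] open 0.4
q [-0.16  0.29  1.6  -0.    1.25 -1.05] toolx [ 0.775 -0.633 -0.   ] y [-0. -0. -1.] z [ 0.633  0.775 -0.   ] loc ang of x deg -55.9
```

View pics/w4.png

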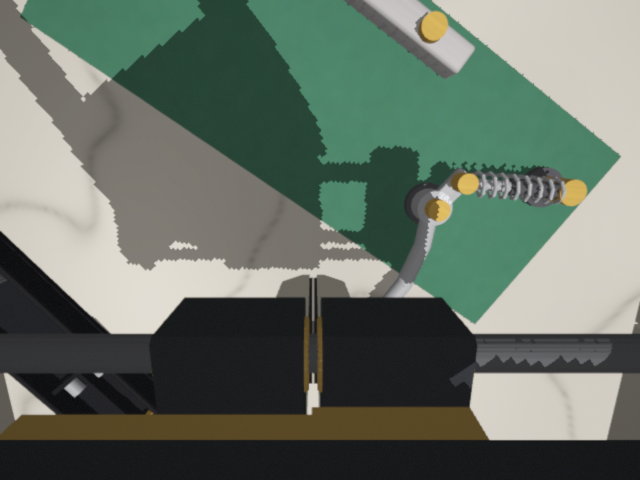

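```bash
python3 -m inch '[[[-5,-20,0,0,0,0],[0,-40,0,0,0,0],[0,-30,0,0,0.0,0],[0,0,0,0,0.18,0],[0,0,0,0,0.18,0],[0,0,0,0,0.18,0],[0,0,0,0,0.05,0],[0,0,0,0,0,0]]]' 93
python3 - <<'E'
from h import *
plan((-18,-350),.12,-90)
c=cam("top"); crop(c,240,130,210,190,3.8,"pics/top4.png")
s=cam("scene"); crop(s,180,150,290,210,2.7,"pics/scene4.png")
E
```

```text
t: 7.92
tool_pos: [0.6082, -0.044, 0.134]
orientation: [-1.334, 0.987, -0.989]
force: [0.2, 0.2, -0.3]
opening: 0.0761
t 7.92 tcp [ 0.6082 -0.044   0.134 ] loc [  83.4 -126.7] force [ 0.2  0.2 -0.3] open 76.1
q [-0.16  0.19  1.54  0.    1.41 -0.45] toolx [ 0.292 -0.956  0.001] y [ 0.002 -0.    -1.   ] z [0.956 0.292 0.001] loc ang of x deg -89.6
-> tool shift now mm [ 222.7   14.  -102.9] in target axes [ 223.3   14.  -101.4] turn [-0.001  0.007  0.001]
```

View pics/scene4.png

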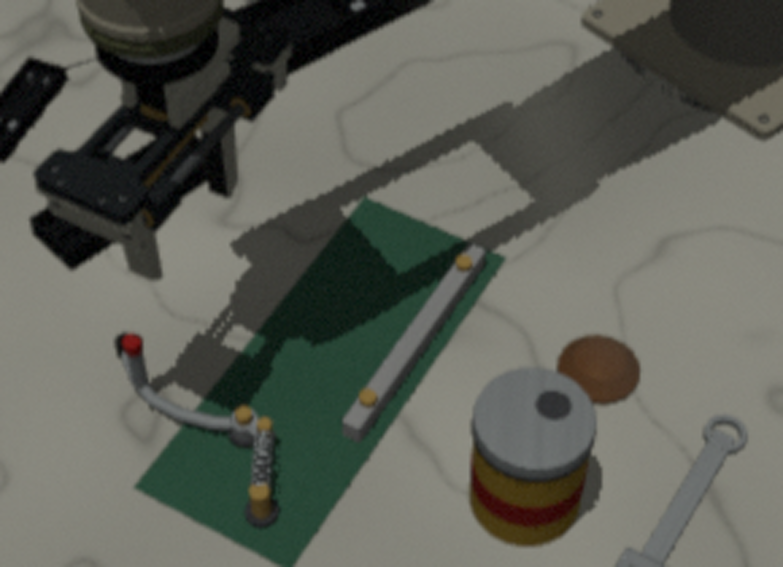

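The clip stands fully open, with its red cap at crop (130,345) well off the sheet side. Next I go to the far side of the remote.

```bash
python3 -m inch '[[[45,0,-20,0,0,0],[45,0,-20,0,0,0],[45,0,-20,0,0,0],[45,0,-20,0,0,0],[43,0,-22,0,0,0],[0,0,0,0,0,0]]]'
python3 - <<'E'
from h import *
plan((-18,-350),.015,-90)
cv2.imwrite("pics/w5.png",cam("wrist")["image"])
s=cam("scene"); crop(s,100,100,290,210,2.7,"pics/scene5.png")
E
```

```text
t: 8.78
tool_pos: [0.5743, -0.2907, 0.1328]
orientation: [-1.334, 0.99, -0.991]
force: [0.8, 0.9, -0.2]
opening: 0.0925
t 8.78 tcp [ 0.5743 -0.2907  0.1328] loc [ -19.6 -353.4] force [ 0.8  0.9 -0.2] open 92.5
q [-0.55  0.28  1.44 -0.    1.42 -0.84] toolx [ 0.289 -0.957  0.001] y [ 0.    -0.001 -1.   ] z [ 0.957  0.289 -0.   ] loc ang of x deg -89.8
-> tool shift now mm [ -3.5 117.8   1.6] in target axes [ -3.4 117.8   1.6] turn [0.    0.003 0.001]
```

View pics/w5.png

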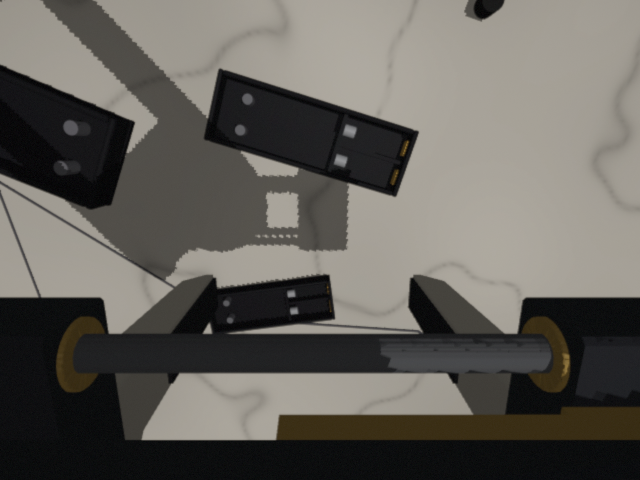

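View pics/scene5.png

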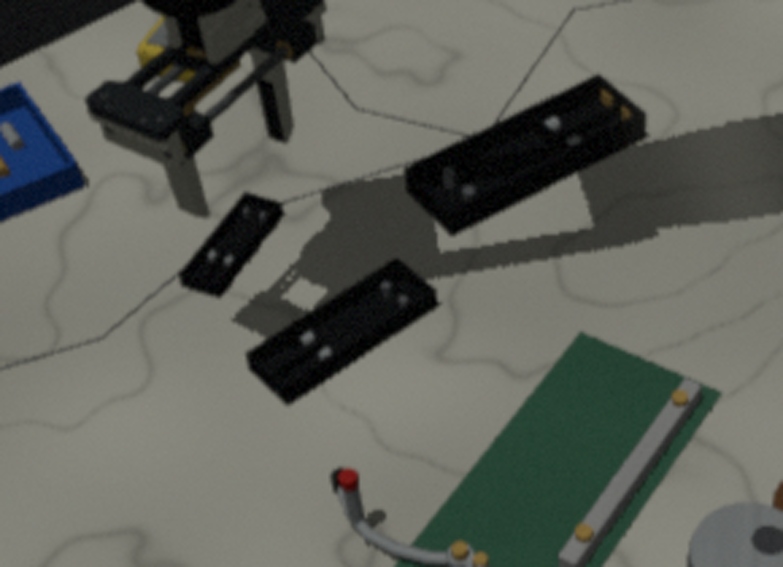

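```bash
python3 -m inch '[[[0,30,0,0,0,0],[0,30,0,0,0,0],[0,30,0,0,0,0],[0,20,0,0,0,0],[0,7,2,0,0.003,0],[0,0,0,0,0,0],[0,0,0,0,0,0]]]'
python3 - <<'E'
from h import *
plan((-18,-330),.015,-90)
cv2.imwrite("pics/w6.png",cam("wrist")["image"])
E
```

```text
t: 9.75
tool_pos: [0.5783, -0.2871, 0.017]
orientation: [-1.334, 0.989, -0.992]
force: [-0.1, -1.0, -0.1]
opening: 0.0927
t 9.75 tcp [ 0.5783 -0.2871  0.017 ] loc [ -14.7 -351.1] force [-0.1 -1.  -0.1] open 92.7
q [-0.54  0.4   1.52 -0.    1.22 -0.83] toolx [ 0.289 -0.957  0.002] y [ 0.002 -0.001 -1.   ] z [0.957 0.289 0.002] loc ang of x deg -89.8
-> tool shift now mm [-21.1   1.9  -3.2] in target axes [-21.1   2.   -3.3] turn [-0.002  0.003  0.002]
```

View pics/w6.png

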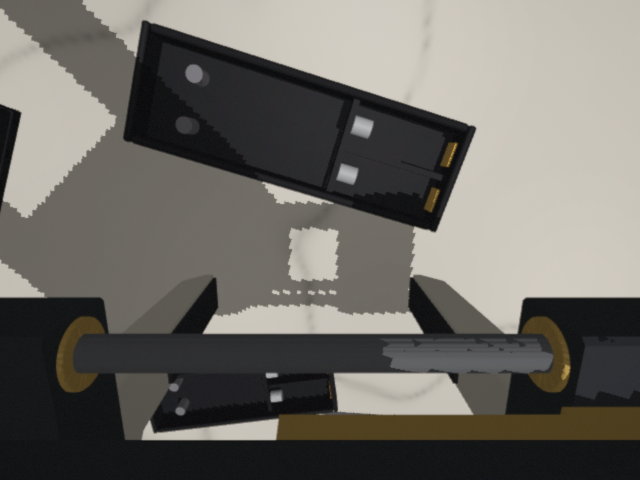

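```bash
python3 -m inch '[[[-12,2,0,0,0,0],[-12,0,0,0,0,0],[-12,0,0,0,0,0],[-10,0,0,0,0,0],[-10,0,0,0,0,0],[-10,0,0,0,0,0],[-10,0,0,0,0,0],[-10,0,0,0,0,0]]]'
python3 - <<'E'
from h import *
st()
cv2.imwrite("pics/w7.png",cam("wrist")["image"])
E
```

```text
t: 10.8
tool_pos: [0.5522, -0.2037, 0.0134]
orientation: [-1.334, 0.991, -0.991]
force: [0.1, 0.1, 0.5]
opening: 0.0932
t 10.8 tcp [ 0.5522 -0.2037  0.0134] loc [ -15.9 -263.7] force [0.1 0.1 0.5] open 93.2
q [-0.44  0.26  1.69 -0.    1.19 -0.73] toolx [ 0.289 -0.957  0.   ] y [ 0. -0. -1.] z [0.957 0.289 0.   ] loc ang of x deg -89.8
```

View pics/w7.png

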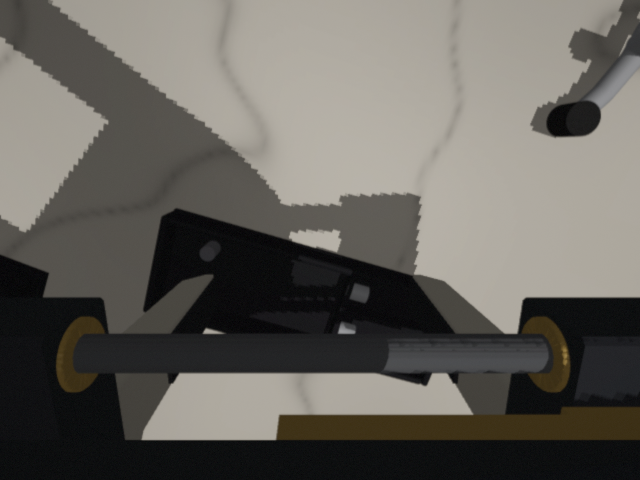

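```bash
python3 - <<'E'
from h import *
s,M=st()
c=cam("wrist")
for uv in ((175,210),(415,275),(147,305),(430,382)): print(uv,loc(ray(c,uv,.022)).round(1),loc(ray(c,uv,.0)).round(1))
for l in ((-53,0),(53,0)): 
  P=s["tool_pos"]+M@np.array([0,8,l[0]])/1000; print("finger tip proj",proj(c,P))
t=cam("top"); crop(t,300,130,210,190,3.8,"pics/top7.png")
t=cam("scene"); crop(t,100,100,290,210,2.7,"pics/scene7.png")
E
```

```text
t 10.85 tcp [ 0.5518 -0.2025  0.0132] loc [ -15.9 -262.5] force [ 0.8 -0.1 -0.1] open 93.1
q [-0.44  0.26  1.69  0.    1.19 -0.73] toolx [ 0.289 -0.957 -0.001] y [-0.001  0.001 -1.   ] z [ 0.957  0.289 -0.   ] loc ang of x deg -89.8
(175, 210) [ -82.6 -223.9] [ -91.  -227.6]
(415, 275) [  36.9 -257. ] [  43.5 -264.8]
(147, 305) [-101.7 -274.1] [-112.4 -284.1]
(430, 382) [  49.8 -319.5] [  57.9 -335.1]
finger tip proj [[216.7210401 273.6935158]]
finger tip proj [[406.46438839 273.77641102]]
```

View pics/top7.png

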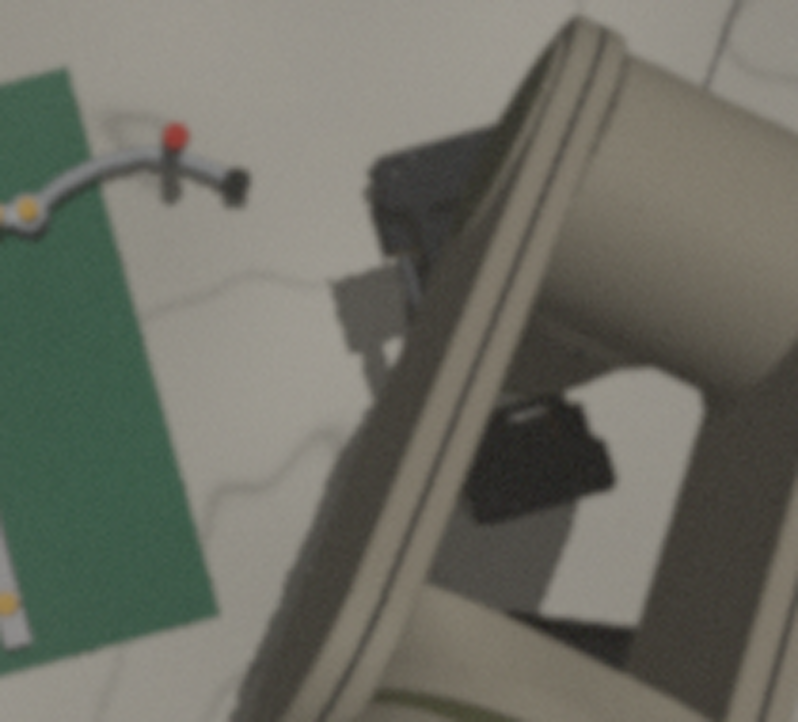

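View pics/scene7.png

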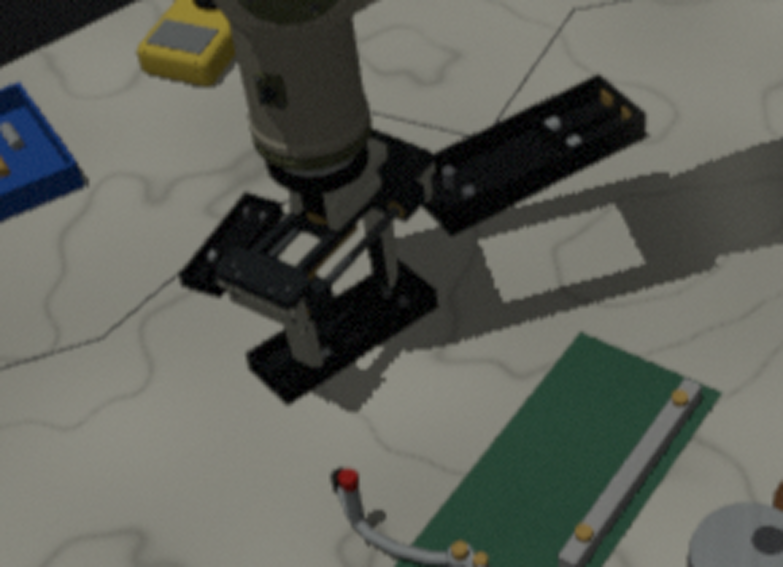

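```bash
python3 - <<'E'
from h import *
s,M=st()
c=cam("scene")
for zz in (-55,55):
  for yy in (8,-10,-40): 
    P=s["tool_pos"]+M@np.array([0,yy,zz])/1000; print(zz,yy,P.round(3),(proj(c,P)[0]-[100,100])*2.7)
crop(c,160,160,130,100,6,"pics/scene8.png")
g=lambda x,y:(100+(x+.5)/2.7-.5,100+(y+.5)/2.7-.5)
for p in ((248,355),(437,300),(397,262)): print(p,loc(ray(c,g(*p),.022)).round(1))
E
```

```text
t 11.0 tcp [ 0.5524 -0.2042  0.0135] loc [ -15.8 -264.2] force [-0.5  0.2 -0.1] open 93.0
q [-0.44  0.26  1.69 -0.    1.19 -0.73] toolx [ 0.289 -0.957  0.   ] y [ 0. -0. -1.] z [0.957 0.289 0.   ] loc ang of x deg -89.8
-55 8 [ 0.5   -0.22   0.006] [389.54909045 300.88621182]
-55 -10 [ 0.5   -0.22   0.024] [387.25184912 286.2615026 ]
-55 -40 [ 0.5   -0.22   0.054] [383.31214864 261.18056173]
55 8 [ 0.605 -0.188  0.006] [312.49744036 386.11688788]
55 -10 [ 0.605 -0.188  0.024] [309.22359159 371.72462921]
55 -40 [ 0.605 -0.188  0.054] [303.60107933 347.00734485]
(248, 355) [  48.2 -320.7]
(437, 300) [ -80.  -220.9]
(397, 262) [-100.4 -276. ]
```

View pics/scene8.png

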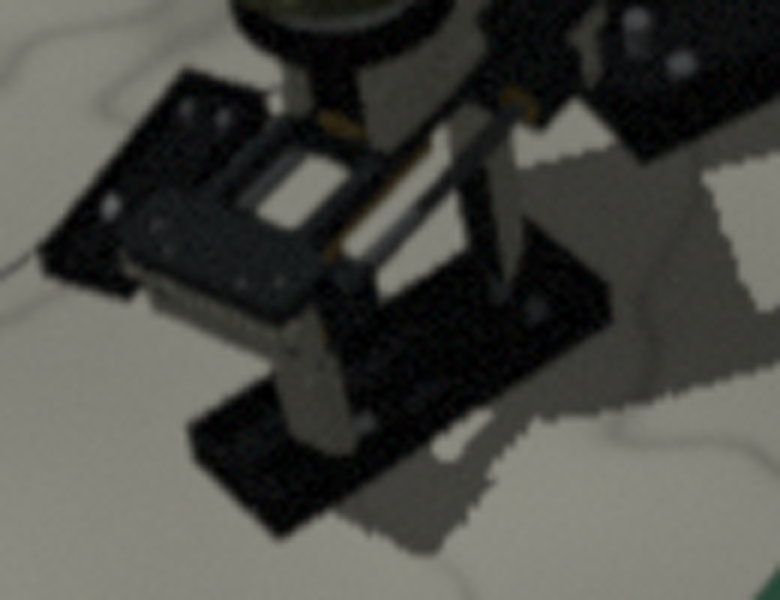

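```bash
python3 -m inch '[[[0,-20,0,0,0,0],[0,-30,0,0,0,0],[0,0,0,0,0,0]]]'
python3 - <<'E'
from h import *
s,M=st(); print(robot.tip_extent,[a for a in dir(robot) if a[0]!='_'])
c=cam("scene"); crop(c,160,130,130,100,6,"pics/scene9.png")
for zz in (-46.5,46.5):
  for xx in (-7.5,7.5):
    P=s["tool_pos"]+M@np.array([xx,8,zz])/1000; print(zz,xx,(proj(c,P)[0]-[160,130]+.5)*6)
E
```

```text
t: 11.42
tool_pos: [0.5552, -0.2059, 0.068]
orientation: [-1.332, 0.985, -0.997]
force: [0.5, -0.6, 0.4]
opening: 0.0928
t 11.43 tcp [ 0.5552 -0.2059  0.068 ] loc [ -13.6 -266.7] force [ 0.5 -0.6  0.4] open 92.8
q [-0.44  0.2   1.66 -0.    1.28 -0.73] toolx [ 0.288 -0.957  0.005] y [ 0.006 -0.003 -1.   ] z [0.957 0.288 0.005] loc ang of x deg -89.8
0.008 ['IKError', 'close_job', 'tip_extent']
-46.5 -7.5 [487.47309332 414.20473215]
-46.5 7.5 [454.40489744 399.91291045]
46.5 -7.5 [336.69113509 575.34319804]
46.5 7.5 [302.81766798 559.78851878]
```

View pics/scene9.png

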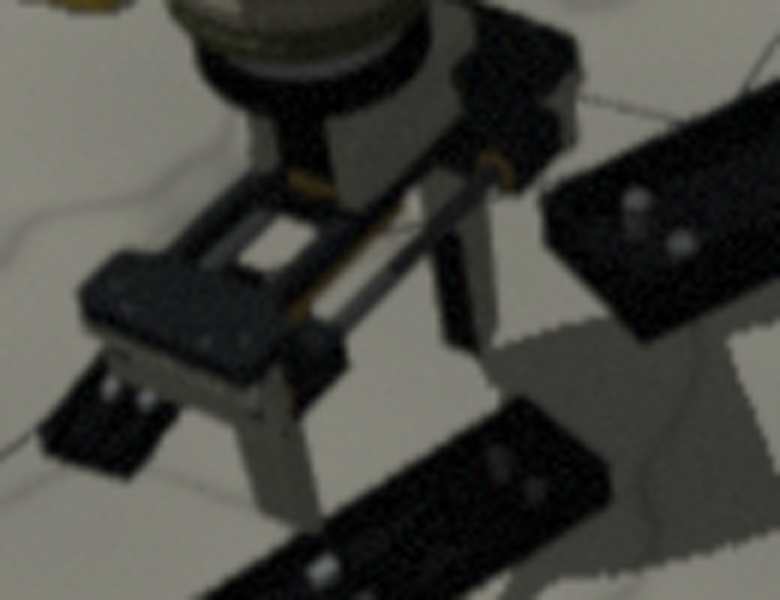

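```bash
python3 - <<'E'
from h import *
s,M=st()
a=cam("wrist"); b=cam("scene")
cv2.imwrite("pics/w10.png",a["image"][200:440,100:540])
def P(c):
    return K(c)@np.hstack([cv2.Rodrigues(np.array(c["rvec"]))[0],np.array(c["tvec"]).reshape(3,1)])
Mw=cv2.Rodrigues(np.array(a["rvec"]))[0]; cw=-Mw.T@a["tvec"]; print("wrist cam in tool mm",M.T@(cw-s["tool_pos"])*1000,"fwd",M.T@Mw[2])
for wu in ((217,277),(215,275)):
  for su in ((480,355),(450,340),(490,362)):
    u2=(su[0]/6-.5+160,su[1]/6-.5+130)
    X=cv2.triangulatePoints(P(a),P(b),np.array(wu,float).reshape(2,1),np.array(u2,float).reshape(2,1)).ravel();X=X[:3]/X[3]
    print(wu,su,X.round(4),"tool",(M.T@(X-s["tool_pos"])*1000).round(1),"reproj",proj(a,X)-wu,proj(b,X)-u2)
E
```

```text
t 11.47 tcp [ 0.5541 -0.2053  0.066 ] loc [ -14.6 -265.8] force [ 0.3 -1.   0.3] open 93.0
q [-0.44  0.2   1.66 -0.    1.28 -0.73] toolx [ 0.289 -0.957  0.003] y [ 0.004 -0.002 -1.   ] z [0.957 0.289 0.003] loc ang of x deg -89.8
wrist cam in tool mm [ -68.98579303 -185.64919249    0.53088194] fwd [2.48569183e-01 9.68614106e-01 2.72204507e-04]
(217, 277) (480, 355) [ 0.5104 -0.2072  0.0949] tool [-10.7 -29.1 -42.3] reproj [[1.16961864 1.87865233]] [[0.19246586 0.01359257]]
(217, 277) (450, 340) [ 0.518  -0.2074  0.1072] tool [ -8.3 -41.3 -35. ] reproj [[11.446855   17.40015308]] [[1.70022663 0.07907284]]
(217, 277) (490, 362) [ 0.5076 -0.2077  0.0893] tool [-11.1 -23.5 -45.1] reproj [[-1.85615837 -3.03885986]] [[-0.31851438 -0.02509455]]
(215, 275) (480, 355) [ 0.5099 -0.2073  0.0945] tool [-10.8 -28.6 -42.8] reproj [[2.24915989 3.49357857]] [[0.3627     0.01865826]]
(215, 275) (450, 340) [ 0.5176 -0.2072  0.1072] tool [ -8.6 -41.3 -35.3] reproj [[12.81311944 18.85268532]] [[1.8624861  0.05092729]]
(215, 275) (490, 362) [ 0.507  -0.2079  0.0887] tool [-11.  -22.9 -45.7] reproj [[-0.85741876 -1.35693895]] [[-0.14423499 -0.00859219]]
```

View pics/w10.png

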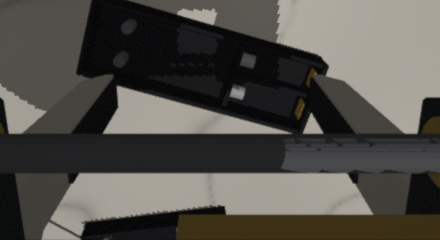

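The fingers went over the remote without touching it. Triangulating from two views, the real fingertips lie about 25 mm behind the reported TCP instead of 8 mm ahead. I go back to the free side and find the tip height by touching the counter gently.

```bash
python3 -m inch '[[[40,0,0,0,0,0],[45,0,5,0,0,0],[0,20,0,0,0,0],[0,20,0,0,0,0],[0,0,0,0,0,0]]]'
python3 -m inch '[[[0,5,0,0,0,0],[0,4,0,0,0,0],[0,4,0,0,0,0],[0,0,0,0,0,0]]]'
python3 - <<'E'
from h import *
st()
c=cam("scene"); crop(c,120,100,170,130,4.6,"pics/scene11.png")
E
```

```text
t: 12.2
tool_pos: [0.5788, -0.2817, 0.0193]
orientation: [-1.335, 0.996, -0.984]
force: [0.4, 0.8, -0.2]
opening: 0.0927
t: 12.7
tool_pos: [0.5816, -0.2841, 0.0103]
orientation: [-1.334, 0.991, -0.99]
force: [0.3, -0.4, -0.4]
opening: 0.0929
t 12.7 tcp [ 0.5816 -0.2841  0.0103] loc [ -10.6 -349.1] force [ 0.3 -0.4 -0.4] open 92.9
q [-0.53  0.41  1.51  0.    1.22 -0.83] toolx [ 0.289 -0.957 -0.   ] y [-0.  0. -1.] z [ 0.957  0.289 -0.   ] loc ang of x deg -89.8
```

View pics/scene11.png

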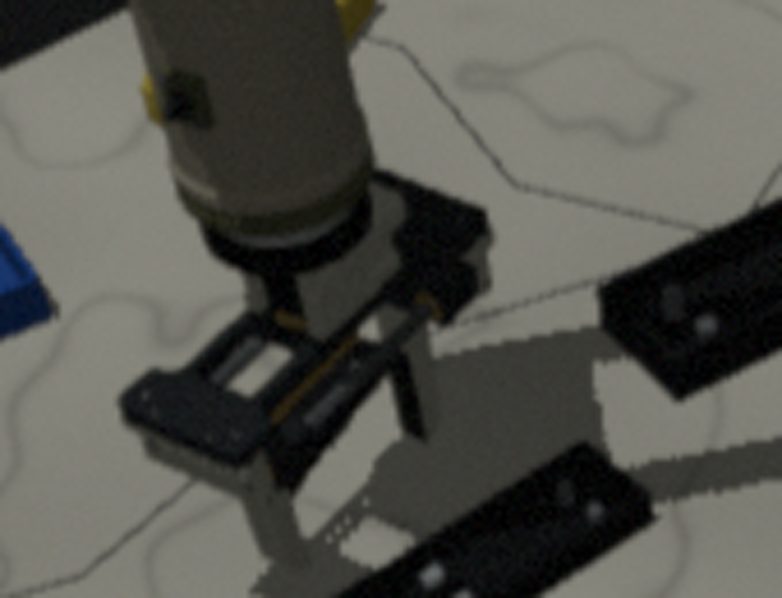

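```bash
python3 -m inch '[[[0,4,0,0,0,0],[0,4,0,0,0,0],[0,2,0,0,0,0],[0,0,0,0,0,0]]]'
python3 -m inch '[[[0,3,0,0,0,0],[0,3,0,0,0,0],[0,0,0,0,0,0]]]'
python3 - <<'E'
from h import *
st()
c=cam("scene"); crop(c,120,100,170,130,4.6,"pics/scene12.png")
E
```

```text
t: 13.25
tool_pos: [0.5815, -0.2841, 0.0001]
orientation: [-1.334, 0.991, -0.99]
force: [0.2, -0.3, -0.4]
opening: 0.0928
t: 13.62
tool_pos: [0.5814, -0.2841, -0.006]
orientation: [-1.334, 0.991, -0.99]
force: [-0.4, -0.0, 0.5]
opening: 0.0929
t 13.62 tcp [ 0.5814 -0.2841 -0.006 ] loc [ -10.8 -349. ] force [-0.4 -0.   0.5] open 92.9
q [-0.53  0.43  1.52  0.    1.19 -0.83] toolx [ 0.289 -0.957 -0.001] y [-0.001  0.    -1.   ] z [ 0.957  0.289 -0.   ] loc ang of x deg -89.8
```

View pics/scene12.png

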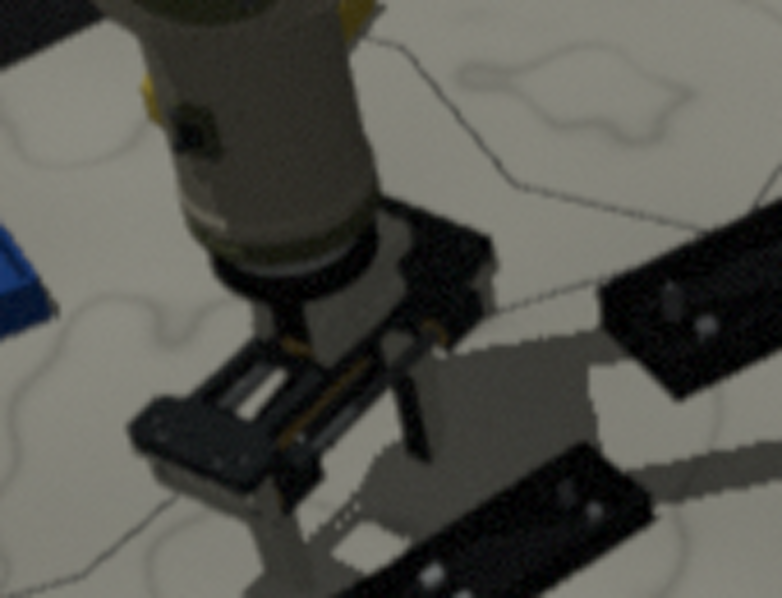

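```bash
python3 -m inch '[[[0,3,0,0,0,0],[0,3,0,0,0,0],[0,0,0,0,0,0]]]'
python3 -m inch '[[[0,2,0,0,0,0],[0,2,0,0,0,0],[0,0,0,0,0,0]]]'
python3 - <<'E'
from h import *
st()
E
```

```text
t: 14.05
tool_pos: [0.5814, -0.284, -0.012]
orientation: [-1.334, 0.991, -0.99]
force: [-0.3, 0.6, -0.2]
opening: 0.0929
t: 14.42
tool_pos: [0.5815, -0.2841, -0.0158]
orientation: [-1.334, 0.991, -0.99]
force: [-0.6, 0.2, -0.7]
opening: 0.093
t 14.43 tcp [ 0.5815 -0.2841 -0.0158] loc [ -10.7 -349.1] force [-0.6  0.2 -0.7] open 93.0
q [-0.53  0.44  1.52  0.    1.17 -0.83] toolx [ 0.289 -0.957 -0.   ] y [-0.  0. -1.] z [ 0.957  0.289 -0.   ] loc ang of x deg -89.8
```

```bash
python3 -m inch '[[[0,2,0,0,0,0],[0,0,0,0,0,0]]]' | grep -E "pos|force"
python3 -m inch '[[[0,2,0,0,0,0],[0,0,0,0,0,0]]]'| grep -E "pos|force"
python3 - <<'E'
from h import *
st()
c=cam("scene"); crop(c,120,100,170,130,4.6,"pics/scene13.png")
E
```

```text
tool_pos: [0.5816, -0.2841, -0.0178]
force: [0.0, -0.5, -0.6]
tool_pos: [0.582, -0.2844, -0.0188]
force: [-1.6, 0.4, 4.7]
t 14.93 tcp [ 0.582  -0.2844 -0.0188] loc [ -10.4 -349.5] force [-1.6  0.4  4.7] open 93.2
q [-0.53  0.45  1.52 -0.    1.17 -0.83] toolx [ 0.289 -0.957  0.   ] y [ 0. -0. -1.] z [0.957 0.289 0.   ] loc ang of x deg -89.8
```

View pics/scene13.png

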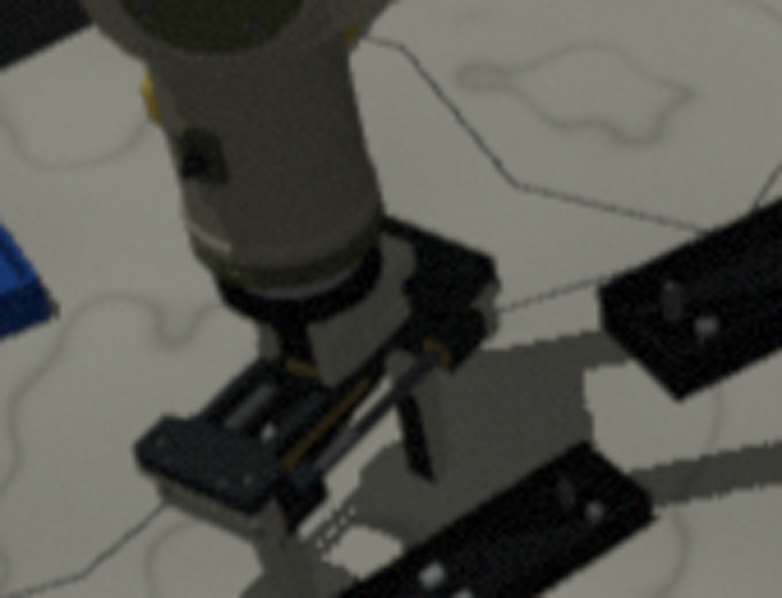

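```bash
python3 -m inch '[[[0,-7,-8,0,0,0],[-10,0,0,0,0.0,0],[-10,0,0,0,0,0],[-10,0,0,0,0,0],[-10,0,0,0,0,0],[-10,0,0,0,0,0],[0,0,0,0,0,0]]]'
python3 - <<'E'
from h import *
st()
cv2.imwrite("pics/w14.png",cam("wrist")["image"])
E
```

```text
t: 15.85
tool_pos: [0.5593, -0.2377, -0.0127]
orientation: [-1.334, 0.99, -0.99]
force: [-0.4, 0.4, 1.1]
opening: 0.0927
t 15.85 tcp [ 0.5593 -0.2377 -0.0127] loc [ -18.7 -298.3] force [-0.4  0.4  1.1] open 92.7
q [-0.49  0.35  1.64  0.    1.15 -0.78] toolx [ 0.29  -0.957 -0.   ] y [-0.  0. -1.] z [ 0.957  0.29  -0.   ] loc ang of x deg -89.8
```

View pics/w14.png

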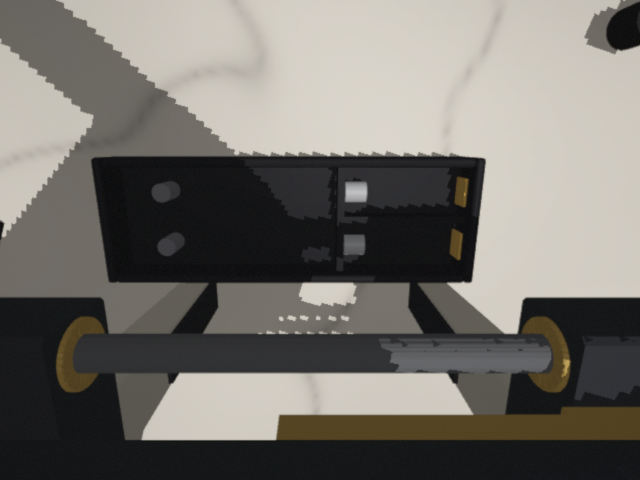

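```bash
python3 -m inch '[[[-12,0,1,0,0,0],[-14,0,1.5,0,0,0],[-14,0,1.5,0,0,0],[-14,0,1.5,0,0,0],[-14,0,1.5,0,0,0],[-14,0,1.5,0,0,0],[-12,0,1.5,0,0,0],[-8,0,1,0,0,0]]]'
python3 - <<'E'
from h import *
st()
cv2.imwrite("pics/w15.png",cam("wrist")["image"])
c=cam("scene"); crop(c,150,130,290,210,2.7,"pics/scene15.png")
E
```

```text
t: 16.9
tool_pos: [0.5405, -0.1369, -0.0126]
orientation: [-1.334, 0.991, -0.99]
force: [0.2, -0.3, 0.0]
opening: 0.0934
t 16.9 tcp [ 0.5405 -0.1369 -0.0126] loc [  -8.  -196.4] force [ 0.2 -0.3  0. ] open 93.4
q [-0.34  0.22  1.79  0.    1.13 -0.63] toolx [ 0.289 -0.957 -0.   ] y [-0.  0. -1.] z [ 0.957  0.289 -0.   ] loc ang of x deg -89.8
```

View pics/w15.png

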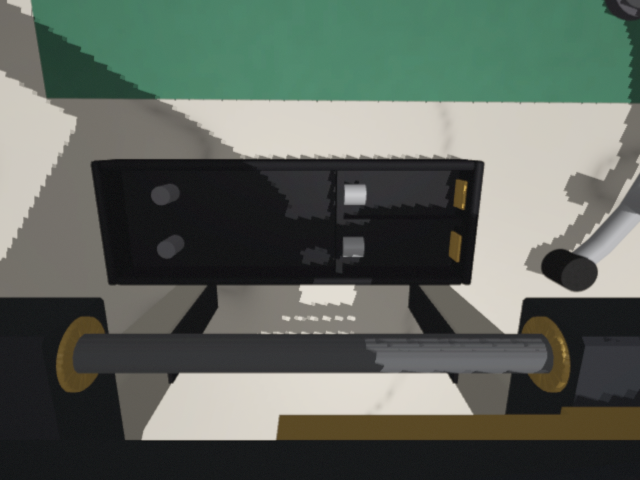

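View pics/scene15.png

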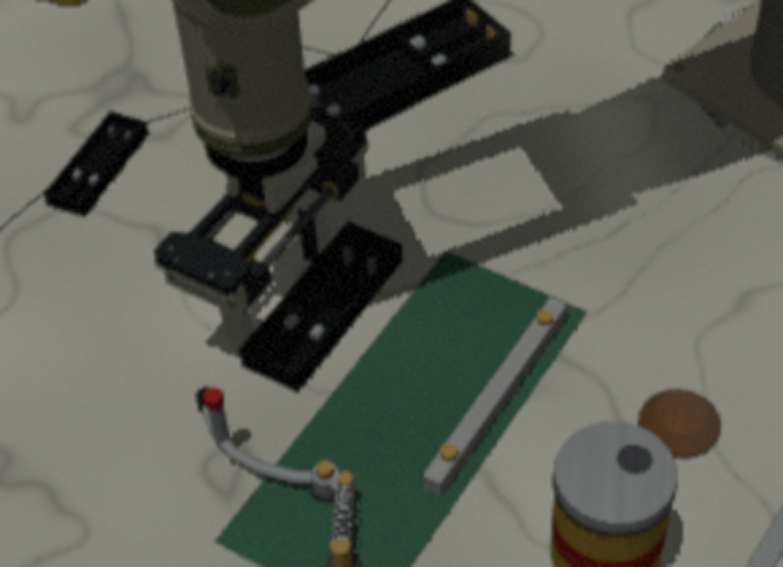

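```bash
python3 -m inch '[[[-12,0,0,0,0,0],[-14,0,0,0,0,0],[-14,0,0,0,0,0],[-14,0,0,0,0,0],[-14,0,1.5,0,0,0],[-14,0,1.5,0,0,0],[-12,0,1.5,0,0,0],[-8,0,1,0,0,0]]]'
python3 - <<'E'
from h import *
st()
cv2.imwrite("pics/w16.png",cam("wrist")["image"])
c=cam("scene"); crop(c,150,130,290,210,2.7,"pics/scene16.png")
E
```

```text
t: 18.0
tool_pos: [0.5163, -0.0377, -0.0126]
orientation: [-1.334, 0.991, -0.99]
force: [-0.3, 0.3, -0.2]
opening: 0.0931
t 18.0 tcp [ 0.5163 -0.0377 -0.0126] loc [ -2.8 -94.3] force [-0.3  0.3 -0.2] open 93.1
q [-0.17  0.13  1.9   0.    1.11 -0.47] toolx [ 0.289 -0.957 -0.   ] y [-0.  0. -1.] z [ 0.957  0.289 -0.   ] loc ang of x deg -89.8
```

View pics/w16.png

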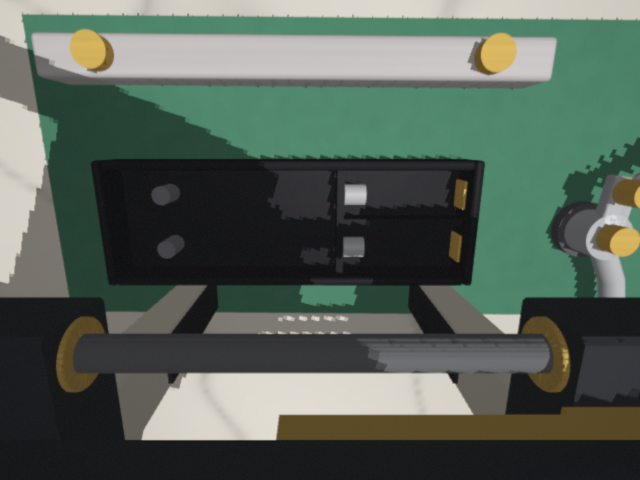

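View pics/scene16.png

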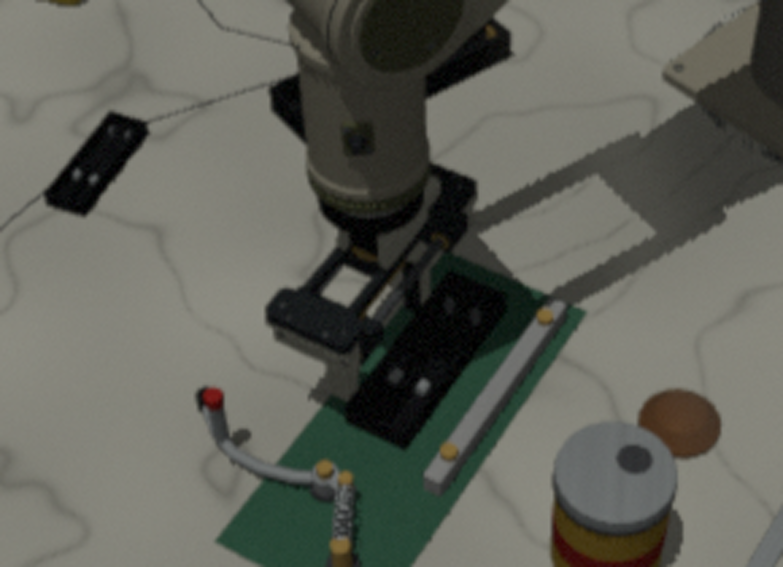

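```bash
python3 - <<'E'
from h import *
st()
c=cam("wrist"); g=cv2.cvtColor(c["image"],cv2.COLOR_BGR2GRAY)
for u in (130,200,300,400,460): print(u,g[60:100:2,u].tolist())
for u,v in ((60,79),(530,86)): print("bar base",loc(ray(c,(u,v),0)))
for u,v in ((97,162),(482,162),(110,283),(471,283)): print("remote top",loc(ray(c,(u,v),.022)))
for u,v in ((32,34),(555,38)): print("bar back corners top",loc(ray(c,(u,v),.02)))
E
```

```text
t 18.1 tcp [ 0.5163 -0.0377 -0.0127] loc [ -2.8 -94.3] force [0.3 0.1 0.3] open 93.0
q [-0.17  0.13  1.9   0.    1.11 -0.47] toolx [ 0.29  -0.957 -0.   ] y [-0.  0. -1.] z [ 0.957  0.29  -0.   ] loc ang of x deg -89.8
130 [194, 194, 194, 195, 196, 198, 199, 189, 175, 126, 95, 91, 91, 113, 113, 112, 113, 112, 66, 58]
200 [194, 193, 195, 196, 196, 198, 200, 193, 180, 146, 100, 93, 92, 107, 118, 118, 118, 118, 117, 118]
300 [196, 196, 195, 197, 198, 198, 199, 198, 184, 167, 114, 95, 93, 98, 118, 117, 116, 116, 117, 116]
400 [198, 198, 198, 199, 200, 200, 199, 198, 188, 174, 138, 99, 95, 92, 110, 117, 116, 118, 118, 118]
460 [200, 200, 200, 200, 202, 202, 201, 199, 193, 179, 153, 101, 91, 93, 97, 116, 116, 115, 114, 114]
bar base [-113.32504545    2.71438422]
bar base [92.90834012  0.75881299]
remote top [-89.49027419 -31.8669162 ]
remote top [ 65.74603707 -31.1858568 ]
remote top [-91.14789786 -83.7914532 ]
remote top [ 67.10355909 -83.09138646]
bar back corners top [-108.4382124    15.15194472]
bar back corners top [88.75289893 14.6483243 ]
```

```bash
python3 -m inch '[[[-9,0,0,0,0,0],[-8,0,0,0,0,0],[-7,0,0,0,0,0],[-3,0,0,0,0,0],[0,0,0,0,0,0],[12,0,0,0,0,0],[10,0,0,0,0,0]]]'
python3 -m inch '[[[0,0,-4,0,0,0],[0,0,-4,0,0,0],[0,0,0,0,0,0],[0,0,0,0,0,0],[0,0,0,0,0,0],[0,0,0,0,0,0]]]' 0 10
python3 - <<'E'
from h import *
st()
cv2.imwrite("pics/w17.png",cam("wrist")["image"])
E
```

```text
t: 19.02
tool_pos: [0.5154, -0.0348, -0.0125]
orientation: [-1.334, 0.991, -0.991]
force: [-0.8, -0.2, -0.8]
opening: 0.0926
t: 19.77
tool_pos: [0.5075, -0.036, -0.0125]
orientation: [-1.334, 0.99, -0.991]
force: [-0.7, -0.1, 0.3]
opening: 0.0374
t 19.77 tcp [ 0.5075 -0.036  -0.0125] loc [-10.8 -90.2] force [-0.7 -0.1  0.3] open 37.4
q [-0.17  0.1   1.93  0.    1.11 -0.46] toolx [ 0.289 -0.957  0.   ] y [ 0. -0. -1.] z [0.957 0.289 0.   ] loc ang of x deg -89.8
```

View pics/w17.png

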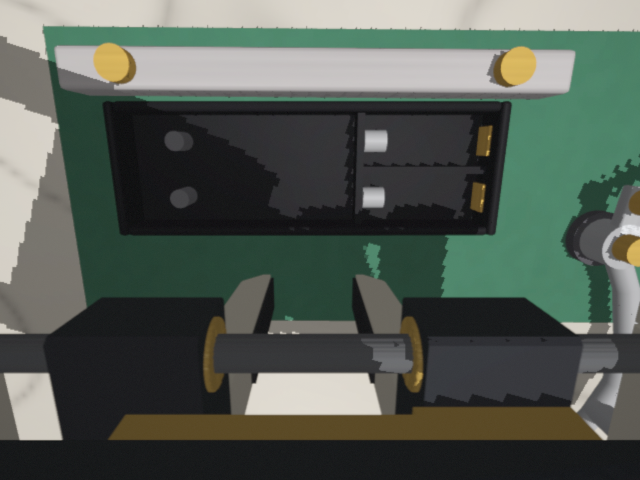

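```bash
python3 -m inch '[[[0,0,0,0,0,0],[0,0,0,0,0,0],[-10,0,0,0,0,0],[-8,0,0,0,0,0],[-4,0,0,0,0,0],[-3,0,0,0,0,0],[-2,0,0,0,0,0],[0,0,0,0,0,0]]]' | tail -n 4
python3 - <<'E'
from h import *
st()
c=cam("wrist");cv2.imwrite("pics/w18.png",c["image"][20:300])
E
```

```text
tool_pos: [0.4998, -0.0109, -0.0124]
orientation: [-1.334, 0.99, -0.992]
force: [0.6, -4.4, -0.5]
opening: 0.0003
t 20.82 tcp [ 0.4998 -0.0109 -0.0124] loc [-10.9 -64. ] force [ 0.6 -4.4 -0.5] open 0.3
q [-0.12  0.08  1.95 -0.    1.11 -0.42] toolx [ 0.289 -0.957  0.001] y [ 0.    -0.001 -1.   ] z [0.957 0.289 0.   ] loc ang of x deg -89.8
```

View pics/w18.png

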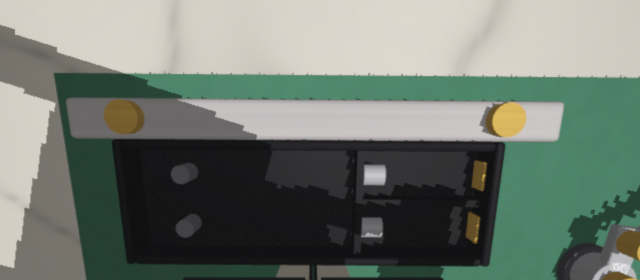

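```bash
python3 -m inch '[[[-1,0,0,0,0,0],[0,0,0,0,0,0],[0,0,0,0,0,0]]]' | tail -n 4
python3 - <<'E'
from h import *
st()
c=cam("wrist");crop(c,90,90,440,90,1.8,"pics/w19.png")
E
```

```text
tool_pos: [0.4998, -0.0109, -0.0123]
orientation: [-1.335, 0.99, -0.993]
force: [1.6, -8.3, -0.8]
opening: 0.0007
t 21.25 tcp [ 0.4998 -0.0109 -0.0123] loc [-10.9 -63.9] force [ 1.6 -8.3 -0.8] open 0.7
q [-0.12  0.08  1.95 -0.    1.11 -0.41] toolx [ 0.288 -0.957  0.002] y [ 0.001 -0.002 -1.   ] z [0.957 0.288 0.   ] loc ang of x deg -89.8
```

View pics/w19.png

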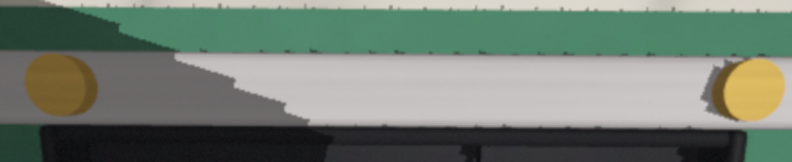

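```bash
python3 -m inch '[[[5,0,0,0,0,0],[15,0,0,0,0,0],[0,-40,0,0,0,0],[0,-50,0,0,0,0],[0,0,0,0,0,0]]]' | tail -n 4
python3 - <<'E'
from h import *
s=cam("scene"); crop(s,180,150,290,210,2.7,"pics/scene20.png")
c=cam("top"); crop(c,240,130,210,190,3.8,"pics/top20.png")
for n,cc in(("top",c),("scene",s)):
    h=cv2.cvtColor(cc["image"],cv2.COLOR_BGR2HSV)
    r=(((h[...,0]<8)|(h[...,0]>172))&(h[...,1]>140)&(h[...,2]>70)).astype(np.uint8)
    N,l,st_,ce=cv2.connectedComponentsWithStats(r)
    for i in range(1,N):
        if st_[i,4]>4: print(n,ce[i],st_[i,4],loc(ray(cc,ce[i],0.068)).round(1))
plan((166,-162),.08,-24)
E
```

```text
tool_pos: [0.5091, -0.0296, 0.0824]
orientation: [-1.329, 0.984, -0.997]
force: [0.6, -0.4, -0.4]
opening: 0.0002
top [345.58823529 165.88235294] 17 [ 132.4 -147.5]
scene [228.09090909 276.3030303 ] 33 [ 134.2 -151.3]
t 22.02 tcp [ 0.5057 -0.029   0.0779] loc [-10.4 -82.9] force [-0.5  0.4  0.1] open -0.0
q [-0.16 -0.03  1.88  0.    1.29 -0.45] toolx [ 0.289 -0.957  0.   ] y [ 0.001 -0.    -1.   ] z [0.957 0.289 0.001] loc ang of x deg -89.8
-> tool shift now mm [ 79.5  -1.9 176.2] in target axes [193.3  -2.1  -0.5] turn [-1.000e-03 -1.149e+00  1.000e-03]
```

View pics/scene20.png

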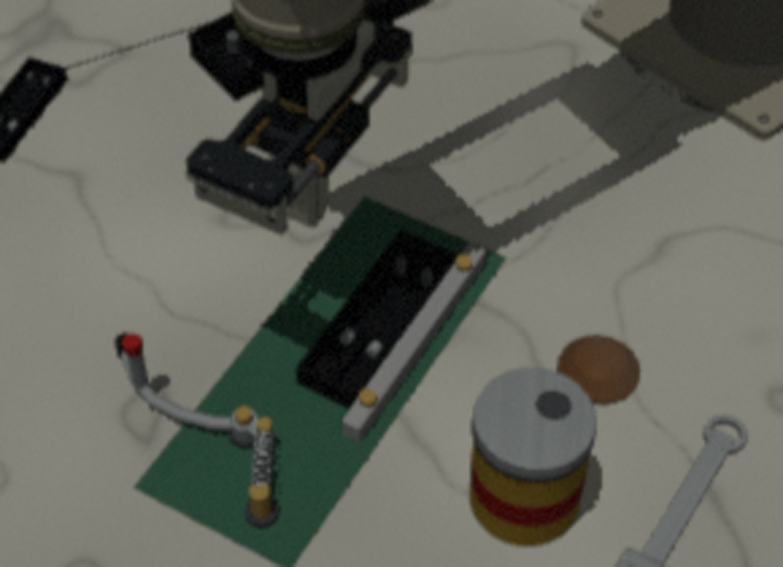

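```bash
python3 -m inch '[[[20,0,44,0,0,0],[20,0,44,0,0,0],[20,0,44,0,0,0],[20,0,44,0,0,0],[0,0,0,0,-0.164,0],[0,0,0,0,-0.164,0],[0,0,0,0,-0.164,0],[0,0,0,0,-0.164,0]]]' | tail -n 4
python3 -m inch '[[[0,0,0,0,-0.164,0],[0,0,0,0,-0.164,0],[0,0,0,0,-0.164,0],[0,0,0,0,0,0]]]' | tail -n 4
python3 - <<'E'
from h import *
plan((168,-162),.0165,-24)
cv2.imwrite("pics/w21.png",cam("wrist")["image"])
s=cam("scene"); crop(s,180,150,290,210,2.7,"pics/scene21.png")
E
```

```text
tool_pos: [0.6952, -0.0543, 0.0743]
orientation: [-1.517, 0.486, -0.479]
force: [0.0, -0.1, -0.0]
opening: 0.0002
tool_pos: [0.6954, -0.0543, 0.0749]
orientation: [-1.568, 0.105, -0.1]
force: [-0.2, 0.3, -0.0]
opening: 0.0004
t 23.52 tcp [ 0.6954 -0.0543  0.0749] loc [ 164.1 -161.4] force [-0.2  0.3 -0. ] open 0.4
q [-0.15  0.47  1.31  0.    1.37 -1.59] toolx [ 0.991 -0.13  -0.004] y [-0.003  0.001 -1.   ] z [0.13  0.991 0.   ] loc ang of x deg -24.1
-> tool shift now mm [ 4.  58.4  1.1] in target axes [ 3.8 58.4  1.1] turn [-0.    -0.002 -0.004]
```

View pics/w21.png

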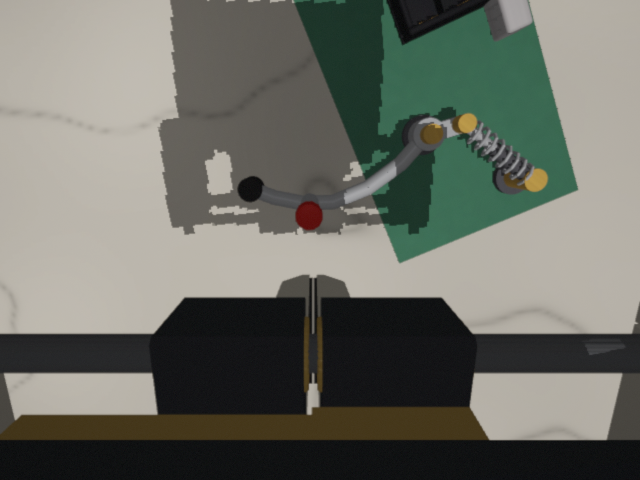

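View pics/scene21.png

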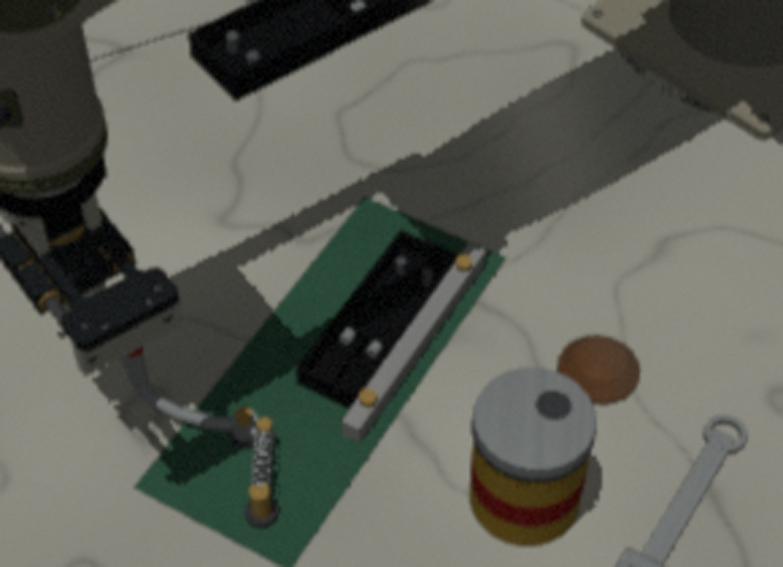

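```bash
python3 -m inch '[[[4,15,1,0,0,0],[0,20,0,0,0,0],[0,18,0,0,0,0],[0,0,0,0,0,0]]]' | tail -n 4
python3 - <<'E'
from h import *
s,M=st()
a=np.radians(-24.1);X=np.array([np.cos(a),np.sin(a)]);Z=np.array([-np.sin(a),np.cos(a)])
p=post(1.62)+X*18
plan(p,.0215,-24)
for th in np.arange(1.52,.4,-.1):
    n=post(th)+X*18; print(round(th,2),((n-p)@X).round(1),((n-p)@Z).round(1)); p=n
E
```

```text
tool_pos: [0.6983, -0.0534, 0.0207]
orientation: [-1.568, 0.107, -0.098]
force: [-0.2, -0.3, -1.0]
opening: 0.0004
t 24.12 tcp [ 0.6983 -0.0534  0.0207] loc [ 167.1 -161.4] force [-0.2 -0.3 -1. ] open 0.4
q [-0.15  0.54  1.33 -0.    1.28 -1.59] toolx [ 0.992 -0.13  -0.006] y [-0.006  0.001 -1.   ] z [0.13  0.992 0.   ] loc ang of x deg -24.1
t 24.12 tcp [ 0.6983 -0.0534  0.0207] loc [ 167.1 -161.4] force [-0.2 -0.3 -1. ] open 0.4
q [-0.15  0.54  1.33 -0.    1.28 -1.59] toolx [ 0.992 -0.13  -0.006] y [-0.006  0.001 -1.   ] z [0.13  0.992 0.   ] loc ang of x deg -24.1
-> tool shift now mm [-18.9  -0.7  -2.6] in target axes [-18.9  -0.8  -2.6] turn [-0.    -0.001 -0.006]
1.52 -7.8 -3.8
1.42 -8.2 -3.0
1.32 -8.4 -2.2
1.22 -8.6 -1.3
1.12 -8.7 -0.5
1.02 -8.7 0.4
0.92 -8.6 1.3
0.82 -8.4 2.1
0.72 -8.2 2.9
0.62 -7.8 3.7
0.52 -7.4 4.5
0.42 -6.9 5.2
```

```bash
python3 -m inch '[[[-10,0,-1,0,0,0],[-9,0,-1,0,0,0],[-8,0,-3,0,0,0],[-8,0,-3,0,0,0],[-8,0,-2,0,0,0],[-8,0,-1,0,0,0]]]' | tail -n 4
python3 - <<'E'
from h import *
st()
cv2.imwrite("pics/w22.png",cam("wrist")["image"])
E
```

```text
tool_pos: [0.6508, -0.0606, 0.0263]
orientation: [-1.571, 0.098, -0.107]
force: [6.3, -8.2, -2.5]
opening: 0.0007
t 24.88 tcp [ 0.6508 -0.0606  0.0263] loc [ 119.5 -154.8] force [ 6.3 -8.2 -2.5] open 0.7
q [-0.17  0.4   1.49 -0.    1.24 -1.61] toolx [ 0.991 -0.13   0.006] y [ 0.006 -0.004 -1.   ] z [ 0.13   0.991 -0.003] loc ang of x deg -24.1
```

View pics/w22.png

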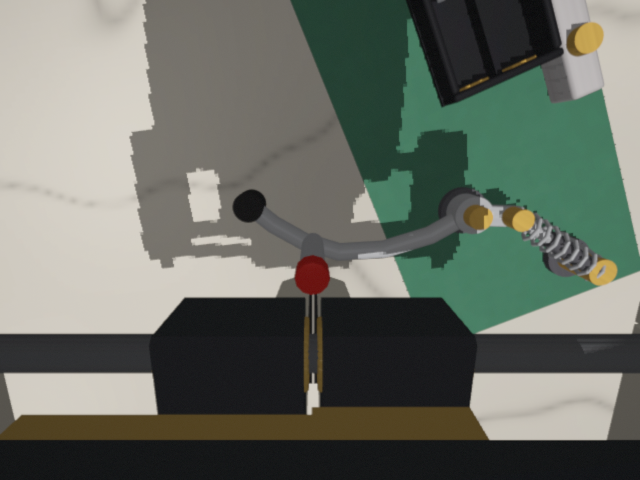

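```bash
python3 -m inch '[[[-8,0,-1,0,0,0],[-9,0,0,0,0,0],[-9,0,0,0,0,0],[-9,0,1,0,0,0],[-9,0,2,0,0,0],[0,0,0,0,0,0]]]' | tail -n 4
python3 - <<'E'
from h import *
st()
cv2.imwrite("pics/w23.png",cam("wrist")["image"])
E
```

```text
tool_pos: [0.6041, -0.0496, 0.0241]
orientation: [-1.568, 0.103, -0.1]
force: [0.1, -1.0, -0.2]
opening: 0.0006
t 25.68 tcp [ 0.6041 -0.0496  0.0241] loc [  77.9 -130.9] force [ 0.1 -1.  -0.2] open 0.6
q [-0.17  0.3   1.63  0.    1.22 -1.61] toolx [ 0.992 -0.129 -0.002] y [-0.002  0.001 -1.   ] z [0.129 0.992 0.   ] loc ang of x deg -24.0
```

View pics/w23.png

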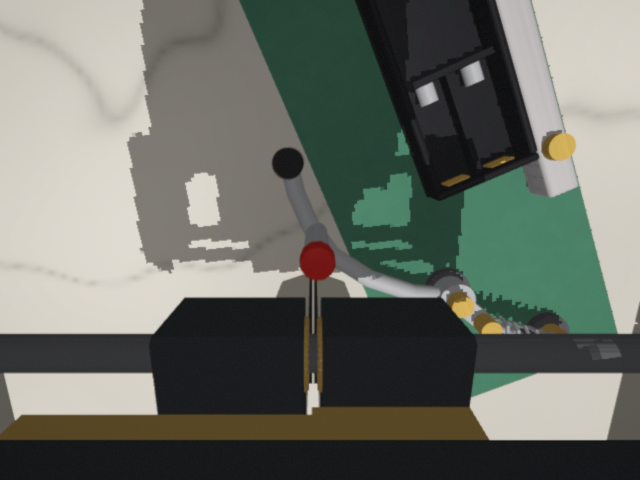

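```bash
python3 -m inch '[[[0,0,0,0,0,0],[0,0,0,0,0,0],[0,0,0,0,0,0],[0,0,0,0,0,0],[0,0,0,0,0,0],[0,0,0,0,0,0],[0,0,0,0,0,0],[0,0,0,0,0,0]]]' | tail -n 4
python3 - <<'E'
from h import *
st()
cv2.imwrite("pics/w24.png",cam("wrist")["image"])
E
```

```text
tool_pos: [0.6054, -0.0504, 0.0245]
orientation: [-1.568, 0.102, -0.102]
force: [-0.8, -0.0, -0.4]
opening: 0.0005
t 26.73 tcp [ 0.6054 -0.0504  0.0245] loc [  79. -132.] force [-0.8 -0.  -0.4] open 0.5
q [-0.17  0.3   1.63 -0.    1.22 -1.61] toolx [ 0.992 -0.129  0.   ] y [ 0. -0. -1.] z [ 0.129  0.992 -0.   ] loc ang of x deg -24.1
```

View pics/w24.png

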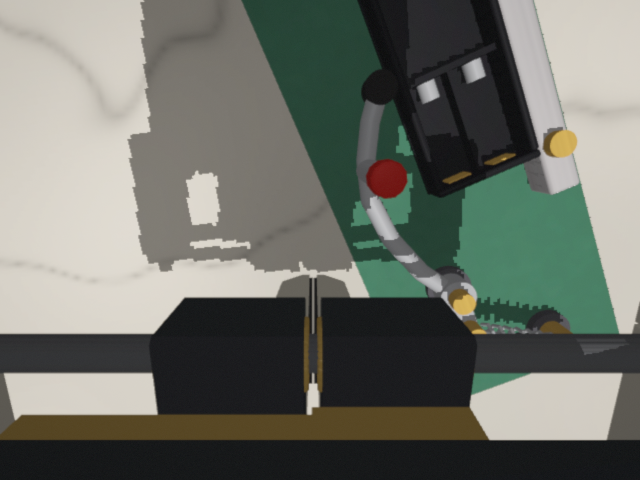

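The pad at (380,88) now bears on the remote's near side. I raise the arm clear and check from above.

```bash
python3 -m inch '[[[10,-15,0,0,0,0],[10,-40,0,0,0,0],[0,-50,0,0,0,0],[0,-50,-30,0,0,0],[0,0,-50,0,0,0],[0,0,-50,0,0,0],[0,0,-50,0,0,0],[0,0,-50,0,0,0]]]' | tail -n 4
python3 -m inch '[[[0,0,-50,0,0,0],[0,0,-50,0,0,0],[0,0,0,0,0,0]]]' | tail -n 4
python3 - <<'E'
from h import *
st()
s=cam("scene"); crop(s,180,150,290,210,2.7,"pics/scene25.png")
c=cam("top"); crop(c,160,130,210,190,3.8,"pics/top25.png")
E
```

```text
tool_pos: [0.5951, -0.2825, 0.1795]
orientation: [-1.568, 0.102, -0.102]
force: [1.1, -0.2, -0.2]
opening: 0.0003
tool_pos: [0.581, -0.3839, 0.1789]
orientation: [-1.569, 0.106, -0.105]
force: [0.9, -0.4, 0.6]
opening: 0.0006
t 28.15 tcp [ 0.581  -0.3839  0.1789] loc [ -39.8 -444.6] force [ 0.9 -0.4  0.6] open 0.6
q [-0.66  0.4   1.21 -0.    1.53 -2.09] toolx [ 0.991 -0.134 -0.001] y [-0.001 -0.001 -1.   ] z [ 0.134  0.991 -0.001] loc ang of x deg -24.3
```

View pics/scene25.png

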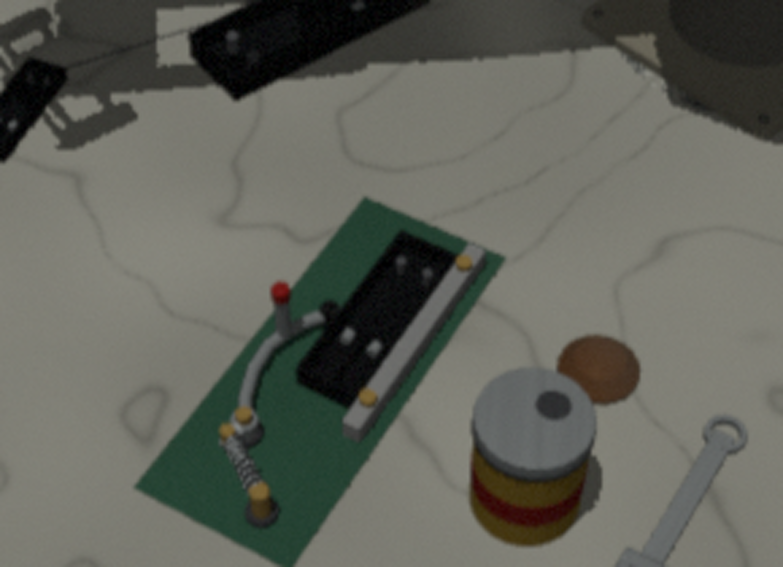

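View pics/top25.png

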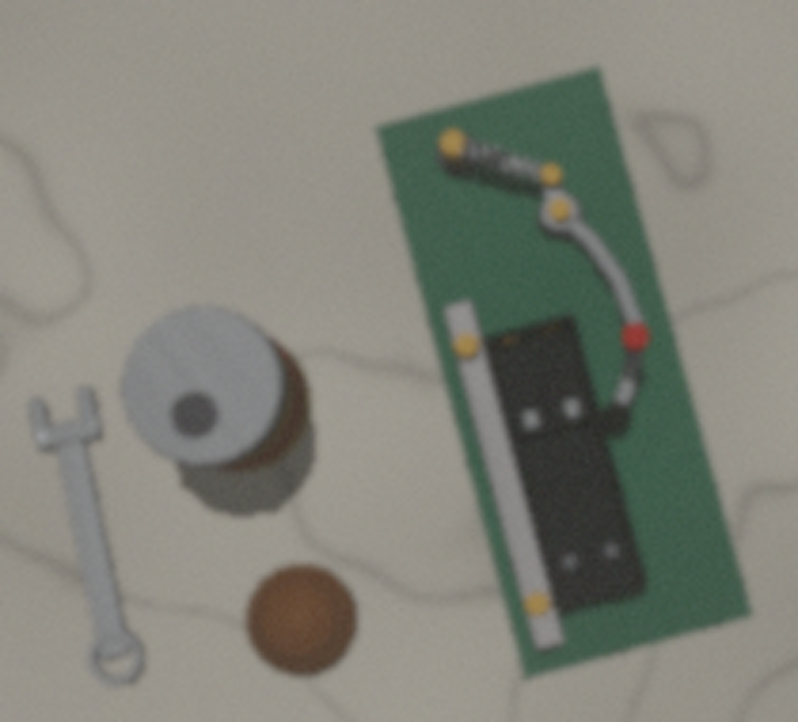

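```bash
python3 - <<'E'
from h import *
a=cv2.imread("pics/top0.png"); c=cam("top"); b=c["image"]
d=cv2.absdiff(a,b)[200:320,160:262].astype(int); print("tin/lens/spanner region mean diff",d.mean(),"max",cv2.blur(d.astype(np.float32),(5,5)).max())
for n in("top","scene"):
    cc=cam(n);h=cv2.cvtColor(cc["image"],cv2.COLOR_BGR2HSV)
    r=(((h[...,0]<8)|(h[...,0]>172))&(h[...,1]>140)&(h[...,2]>70)).astype(np.uint8); r[:, 340:]=0
    N,l,s,ce=cv2.connectedComponentsWithStats(r); i=1+np.argmax(s[1:,4]); p=loc(ray(cc,ce[i],.068)); v=p-PIV
    print(n,p.round(1),"theta",(np.arctan2(-v[1],-v[0])-.035).round(3))
h=cv2.cvtColor(b,cv2.COLOR_BGR2GRAY); f=lambda x,y:(160+(x+.5)/3.8-.5,130+(y+.5)/3.8-.5)
for p in((490,338),(575,318),(645,588),(560,612)): print("remote corner",loc(ray(c,f(*p),.022)).round(1))
E
```

```text
tin/lens/spanner region mean diff 7.714869281045751 max 9.48
top [ 39.2 -80.9] theta 0.181
scene [ 39.3 -83.1] theta 0.206
remote corner [65.1 -4.5]
remote corner [ 63.2 -53.6]
remote corner [-93.4 -50.4]
remote corner [-93.4  -1.2]
```

```bash
python3 - <<'E'
from h import *
print(robot.close_job())
E
```

```text
the job is handed in; nothing more can be done
None
```

The job is done and handed in. I swung the clip open until it stayed open by itself. I then pushed the middle-sized remote back (160 mm) along the counter until it sat flush against the fixed edge. Last, I pushed the clip past its balance point so that it sprang shut onto the remote.

**Last checks (about 28 s on the clock):**
- **Clip:** its angle measured 0.18 to 0.21 rad in two views, against about 0.20 expected on a seated remote. The pad is on the remote.
- **Remote:** it looked flush in the wrist, scene and top pictures, and it bore about 8 N when I pressed it home. Its centre is about 15 mm from the holder's origin, on the side away from the pivot.
- **Tin, lens and spanner:** the picture around them shows no change from the start.
- **Robot:** it stood clear of everything, with no contact force.

**What disagreed:**
- **Fingertips:** they are about 18 mm behind the reported TCP, not 8 mm ahead as `robot.tip_extent` says. My first push therefore passed over the remote without touching it. I found the true tip height by a light touch on the counter (about 5 N) and repeated the push.
- **Holder yaw:** my estimates spread from 0.28 to 0.33 rad. I made the final push at the middle of the remote so that it would line itself up with the edge.

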